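# Put the soap away under its china cover

### The job

Put the bar of soap in the recess of the soap dish, lying flat and lengthwise. Then turn the cover over and set it open side down over the soap, so that its rim sits fully down in the recess of the dish. The cover is thin china: grip it lightly and set it down gently, and leave everything else on the worktop where it is.

Things in the scene. Friction and masses are not known exactly. Their poses are not given: they have to be found in the camera images.
- dish: white china soap dish, fixed to the worktop, 138 (x) x 88 (y) mm, 12 mm high over its raised rounded rim. Origin at the centre of its underside, z up. The rim (9 mm wide) encloses a flat recess 120 (x) x 70 (y) mm whose floor is 6 mm above the worktop and 6 mm below the top of the rim
- dish_recess (a point): centre of the recess floor of the dish, 6 mm above the worktop; axes as the dish
- cover: white china cover of the dish: a plain rectangular box open at one side, outside 110 (x) x 60 (y) x 48 (z) mm, walls and closed face 4 mm thick. Origin at the centre of the OUTER side of its closed face; its z axis points from the closed face out through the open side. It starts lying on its closed face, open side up (z up); in place on the dish z points down. About 0.18 kg
- cover_rim (a point): centre of the cover's open side, in the plane of its rim, 48 mm from the closed face; axes as the cover
- soap: cream bar of soap with rounded edges, 76 (x) x 40 (y) x 22 (z) mm, lying flat on the worktop. Origin at the centre of its underside
- glass_tumbler: clear drinking glass, 80 mm wide, 91 mm high; bystander. Origin at the centre of its underside
- striped_mug: white mug with pale stripes, 84 x 117 x 95 mm with its handle; bystander. Origin under its middle
- food_tin: low round food tin, 87 mm wide, 40 mm high; bystander. Origin at the centre of its underside
- small_spoon: steel teaspoon lying flat, 132 x 28 x 11 mm, lengthwise along its x; bystander. Origin under its middle
- salt: salt shaker, 44 mm wide, 90 mm high; bystander. Origin at the centre of its underside
- fork_lying: steel fork lying flat, 193 x 26 x 15 mm, lengthwise along its x; bystander. Origin under its middle

How it is judged (in metres and radians):
On the way:
1. the soap lies flat and lengthwise in the recess of the dish, let go, the cover not yet on it (x of soap in the frame of dish_recess between -0.017 and 0.017 m and y of soap in the frame of dish_recess between -0.01 and 0.01 m and angle between the x axis of soap and the x axis of dish, either way round below 0.25 rad and angle between the z axis of soap and the z axis of dish, either way round below 0.1 rad and distance between soap and dish_recess below 0.034 m and horizontal distance between cover and dish above 0.06 m and contact force between the fingers and soap below 0.1 N), for 0.2 s.
At the end, for the whole second after the job is handed in: the cover rests open side down on the dish, its rim within 3 mm of the recess floor all round (tilt under 0.05 rad), centred within 10 mm and lengthwise with the dish within 0.15 rad; the soap is under it on the dish, within 25 mm of the middle; both at rest (z of cover_rim in the frame of dish_recess below 0.003 m and z of cover in the frame of dish_recess above 0.045 m and horizontal distance between cover_rim and dish_recess below 0.01 m and angle between the x axis of cover and the x axis of dish, either way round below 0.15 rad and angle between the z axis of cover and the z axis of dish, either way round below 0.05 rad and horizontal distance between soap and dish_recess below 0.025 m and distance between soap and dish_recess below 0.036 m and linear speed of each of cover, soap below 0.01 m/s); the robot touches nothing.
It fails at once if the china cover is squeezed hard by the gripper (over 90 N summed over both fingers, a grip of about 45 N) (contact force between the fingers and cover above 90 N).
It fails at once if the cover is knocked or pressed hard on the dish (over 30 N) (contact force between cover and dish above 30 N).
It fails at once if a bystander (glass, mug, tin, spoon, salt shaker, fork) is moved by more than 30 mm (distance of any of glass_tumbler, striped_mug, food_tin, small_spoon, salt, fork_lying from where it was at the start of the episode above 0.03 m).
It also fails if it takes over 69 s, if anything falls off the work surface, if the arm or the gripper's body presses on something with over 40 N, if the wrist force passes 120 N, or if a joint passes its speed limit or range.

### The arm

A 6-joint arm with a two-finger parallel gripper is mounted at the origin on a cart in front of the work surface, level with it; the furniture and walls round the work are solid. World frame = base frame: x ahead of the robot, y to its left, z up, the work surface at z = 0. Lengths are in mm, angles in rad, forces in N, time in s.
With the tool pointing down it reaches from about 250 to 725 mm from the base axis. Payload 9.7 kg.
Tool frame: the origin (TCP) lies between the finger pads; the fingertips stand 8 mm ahead of it and the grasp point (between the pads) lies 11 mm behind it; z points along the fingers, y is the line along which they close (so a half turn about z gives the same grasp; the last joint's range is limited). The gripper opens to 85 mm and grips with 20 to 120 N. Pads are 22 mm wide; open, the fingers measure 114 mm over their backs; the gripper's body (76 mm by 85 mm) begins 54 mm behind the grasp point. The pads swing forward as they close: fully open they stand 13 mm farther back than shut.
Start: joints at [1.327, 0.087, 0.176, 1.66, 0, 1.571], TCP at [132.763, 533.733, 239.284] pointing down, gripper open.
Joint ranges: [-3.13, 3.13], [-0.85, 1.81], [-1.15, 1.24], [-2.2, 2.28], [-1.44, 1.52], [-3.14, 3.14]. Speed limits (rad/s): [2.22, 2.22, 2.57, 3.14, 3.14, 3.14].

### API

Orientations are given as [roll, pitch, yaw] about the fixed x, y, z axes, in that order (R = Rz(yaw) Ry(pitch) Rx(roll)).
In Python, from bench import get_obs, get_image, get_calibration, sign_off gives the robot as it stands.
- The arm moves only by the tool step_arm, never from a script. Its argument "steps" is a list of rows, each a list of 4 numbers: the shift along the tool's x, y, z in m, then the turn about the tool's z in rad. In form: [[dx, dy, dz, yaw], ...]. A call has 1 to 8 rows; each row shifts and turns the commanded pose from where the row before left it, along the tool's axes as they then stand; what a row does not reach is not made up. A row lasts 1/12 s, in which the tool goes at most 41.7 mm and 7.16 degrees, less where a joint would pass 70% of its speed; a pose out of reach is approached as far as the arm can. A call with a gripper value outside its range is refused whole. "fingers" is the opening, from 0 (shut) to 1 (fully open), set as the call begins (left out, the last holds). The fingers move at their own pace and stop on an object; "grip_force" is the grip in N (left out, the last holds). Time passes only in rows, so rows that do not move let the fingers close. It gives the time, the measured TCP pose, the force, the opening and the grip force at its end, in the units of the state.
- get_obs(): the state, without advancing time (a new reading comes with each control period).
- get_image(name): name is "scene" or "top"; returns the picture (480x640x3 uint8, red, green, blue); there is no depth.
- get_calibration(name): a dict with "fovy" (degrees; the focal length in pixels is half the picture's height over the tangent of half this angle, whatever the lens; pixels are square), "cx", "cy" (the principal point, pixels), "position" and "attitude" of the camera in the world. Camera axes: x right, y up, looking along -z (the intrinsics and any distortion apply to the point x, -y, -z); pixel columns grow to the right and rows downward; lengths in mm; the calibration is good to about 2 mm. A picture is of the moment at which its call begins. get_calibration takes no time and is no camera call.
- sign_off(): hands the job in; it is judged then, once.
The state is a dict: "time_s": time; "qpos": joint angles; "qvel": joint speeds; "joint_torque": joint torques, N m; "eef_pos": TCP position; "tool_rot": TCP orientation; "contact_force": force on the tool from outside, world axes, zero at the start; "moment": the same for the moment, N m; "grip_width": finger opening in mm; "finger_force": force on a finger pad.
Only numpy, scipy, OpenCV 4.12 (cv2) and the standard library are available. Lean on these libraries where they do the work, as an engineer would, in place of code of your own. Each camera call takes 0.05 s, during which the arm holds its last target. There are 200 camera calls.

## Working session

There is one attempt and no reset: what is moved stays moved. The work goes in short steps, Python scripts to look and compute and a tool call to move; the robot and the scene stay as the last step left them, time stands still between calls to the robot, and variables do not carry over. Pictures are saved under pics/ and viewed, at most 10 in all, crops included, and the job is handed in when it is done.

Besides the shell and the picture viewer there is one more tool, called after ">>>" as name(argument=value, ...) on one line, values as JSON. step_arm: Moves the arm, as the interface text tells. Its arguments: {"type":"object","properties":{"steps":{"type":"array"},"fingers":{"type":"number"},"grip_force":{"type":"number"}},"required":["steps"]}

```bash
mkdir -p pics; python3 - <<'E'
from bench import *
import cv2
for n in("scene","top"):
    print(n,get_calibration(n)); cv2.imwrite(f"pics/{n}0.png",get_image(n)[:,:,::-1])
print(get_obs())
E
```

```text
scene {'fovy': 55.86412603569177, 'cx': 320.86878258306444, 'cy': 243.24310724013174, 'position': array([ 211.70791336, -325.46555421,  449.72745697]), 'attitude': array([ 1.11599383,  0.0113923 , -0.58491492])}
top {'fovy': 47.26906986701755, 'cx': 307.0105266274908, 'cy': 232.3845262825825, 'position': array([ 345.58861978,  297.89909646, 1292.89546758]), 'attitude': array([ 0.18919512,  0.01116999, -1.5540854 ])}
{'time_s': 0.1, 'qpos': array([ 1.32700513e+00,  8.74398218e-02,  1.75220968e-01,  1.65980617e+00,
       -4.33840817e-06,  1.57079926e+00]), 'qvel': array([ 0.00031195, -0.00125008,  0.00354194,  0.00042515, -0.00039557,
        0.00024241]), 'joint_torque': array([-7.96057939e-04, -5.21563590e+01,  4.65653586e+01,  1.61546952e-02,
       -4.28596798e-05,  7.55169314e-07]), 'eef_pos': array([132.71539213, 533.54849148, 238.63875664]), 'tool_rot': array([-3.14036395e+00,  4.34201118e-06,  2.89779853e+00]), 'contact_force': array([-0.05978322,  0.38467431, -0.3613249 ]), 'moment': array([-0.03426385,  0.00667238,  0.04702015]), 'finger_force': 0.0, 'grip_width': 85.48218294041233}
```

View pics/scene0.png

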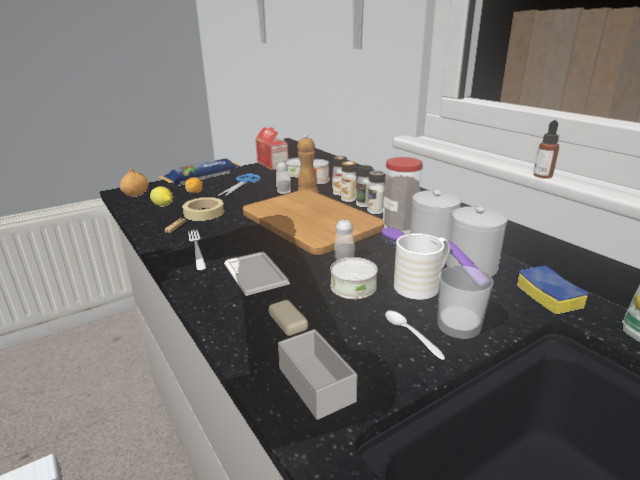

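View pics/top0.png

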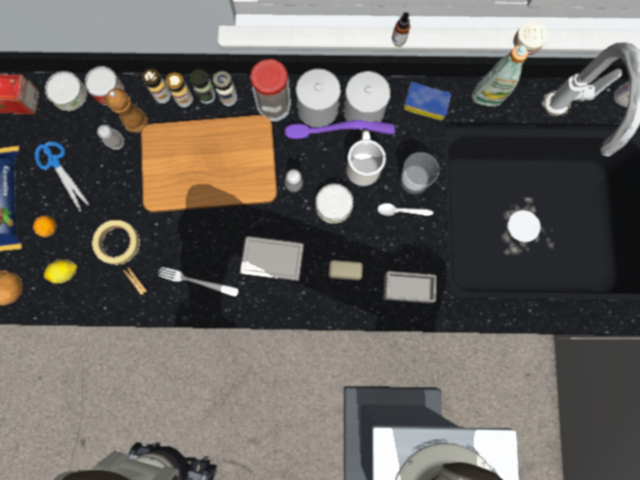

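```bash
cat > h.py <<'E'
import numpy as np, cv2
from scipy.spatial.transform import Rotation as R
from bench import *
def cam(n):
    c=get_calibration(n); return c,240/np.tan(np.radians(c['fovy']/2)),R.from_euler('xyz',c['attitude']).as_matrix()
def ray(n,p):
    c,f,M=cam(n); p=np.atleast_2d(p).astype(float)
    d=np.c_[(p[:,0]-c['cx'])/f,-(p[:,1]-c['cy'])/f,-np.ones(len(p))]@M.T
    return np.array(c['position']),d
def plane(n,p,z):
    o,d=ray(n,p); return o+d*((z-o[2])/d[:,2])[:,None]
def proj(n,P):
    c,f,M=cam(n); q=(np.atleast_2d(P)-c['position'])@M
    return np.c_[c['cx']-f*q[:,0]/q[:,2],c['cy']+f*q[:,1]/q[:,2]]
def tri(p1,p2,n1="scene",n2="top"):
    o1,d1=ray(n1,p1);o2,d2=ray(n2,p2);out=[]
    for a,b in zip(d1,d2):
        s=np.linalg.lstsq(np.c_[a,-b],o2-o1,rcond=None)[0]
        out.append(np.r_[(o1+s[0]*a+o2+s[1]*b)/2,np.linalg.norm(o1+s[0]*a-o2-s[1]*b)])
    return np.array(out)
def blob(im,seed,thr=70,k=1):
    m=(im.max(2)>thr).astype(np.uint8)
    m=cv2.morphologyEx(m,cv2.MORPH_OPEN,np.ones((3,3)))
    _,l=cv2.connectedComponents(m); m=(l==l[seed[1],seed[0]]).astype(np.uint8)
    return max(cv2.findContours(m,cv2.RETR_EXTERNAL,cv2.CHAIN_APPROX_NONE)[0],key=cv2.contourArea)
E
python3 - <<'E'
from h import *
np.set_printoptions(precision=1,suppress=True)
S=cv2.imread("pics/scene0.png");T=cv2.imread("pics/top0.png")
for nm,s,t,z in(("cover",(305,360),(410,287),48),("soap",(288,317),(346,270),22),("dish",(255,272),(272,259),12)):
    c=blob(T,t); r=cv2.minAreaRect(c); b=cv2.boxPoints(r); P=plane("top",b,z)
    print(nm,r,"\n",P,P.mean(0),[np.linalg.norm(P[i]-P[i-1]) for i in range(4)])
    c=blob(S,s); a=cv2.approxPolyDP(c,3,True)[:,0]; print(a.tolist(),cv2.minAreaRect(c))
    print("pred scene of top rect", proj("scene",P).tolist())
a=cv2.resize(S[220:430,190:430],None,fx=3,fy=2.8*3/2.8,interpolation=cv2.INTER_CUBIC)[:600]
cv2.imwrite("pics/c1.png",cv2.resize(S[225:425,190:430],None,fx=3,fy=3,interpolation=cv2.INTER_CUBIC))
E
```

```text
cover ((410.4117431640625, 286.64703369140625), (52.0002326965332, 28.8378849029541), 4.398705005645752) 
 [[433.2 141.   48. ]
 [498.5 135.4  48. ]
 [491.2  17.9  48. ]
 [426.1  24.6  48. ]] [462.3  79.7  48. ] [np.float64(116.589017689119), np.float64(65.49855620406467), np.float64(117.73030908087755), np.float64(65.37898787345644)]
[[270, 304], [268, 311], [287, 335], [295, 335], [278, 342], [279, 367], [316, 419], [355, 402], [354, 370], [315, 329], [305, 330], [306, 318], [289, 300]] ((307.5460205078125, 356.5873718261719), (129.2276611328125, 59.68435287475586), 54.090274810791016)
pred scene of top rect [[272.27578616173867, 340.7685247487668], [313.5308313820603, 326.89457843795344], [358.8730808489732, 375.3211894171942], [312.62319595888135, 393.3659992614663]]
soap ((345.5608825683594, 269.647216796875), (33.5573616027832, 18.025503158569336), 4.085616588592529) 
 [[482.9 265.2  22. ]
 [525.1 262.6  22. ]
 [520.6 184.5  22. ]
 [478.5 187.6  22. ]] [501.8 225.   22. ] [np.float64(77.74217468428155), np.float64(42.23361051914412), np.float64(78.22230320001802), np.float64(42
[... 439 characters left out ...]
536, 328.15488134591624]]
dish ((271.2800598144531, 258.21539306640625), (60.58107376098633, 38.96314239501953), 7.305758953094482) 
 [[489.6 474.9  12. ]
 [582.  466.8  12. ]
 [565.5 323.5  12. ]
 [473.7 333.4  12. ]] [527.7 399.6  12. ] [np.float64(142.3243820760467), np.float64(92.7719326962133), np.float64(144.23284763544999), np.float64(92.38100996499418)]
[[224, 262], [245, 295], [289, 284], [264, 252]] ((256.32513427734375, 271.83551025390625), (40.668025970458984, 58.5334587097168), 75.25643920898438)
pred scene of top rect [[221.03971646366176, 260.187944245192], [263.1354129175565, 250.03432403804683], [289.9520559049785, 280.5313906763264], [243.02526401412146, 293.0474237105969]]
```

View pics/c1.png

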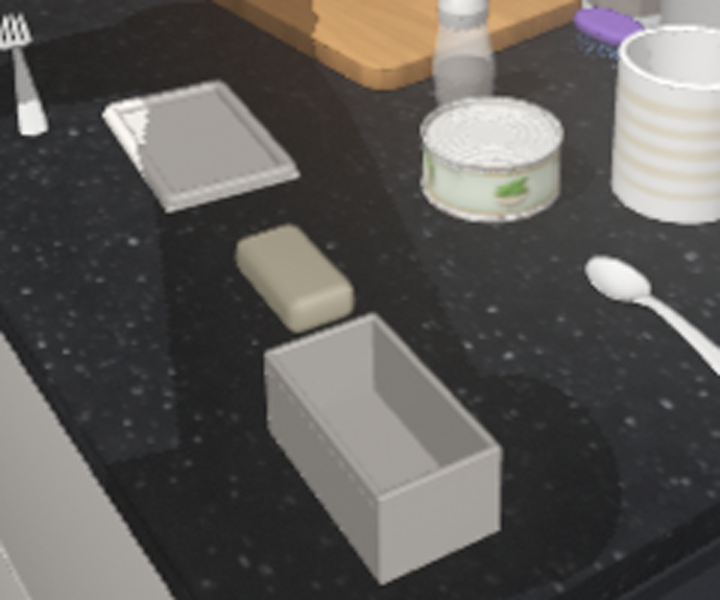

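```bash
python3 - <<'E'
from h import *
np.set_printoptions(precision=1,suppress=True)
T=cv2.imread("pics/top0.png")
o=np.array([190,225])
q={"cover":([[266,352],[375,316],[500,450],[380,497]],48,(410,287)),"dish":([[103,113],[220,82],[299,173],[170,210]],10,(272,259)),"soap":([[238,245],[292,227],[352,287],[296,324]],17,(346,270))}
for k,(p,z,t) in q.items():
    p=np.array(p)/3+o-.33; P=plane("scene",p,z)
    e=[np.linalg.norm(P[i]-P[i-1]) for i in range(4)]
    yw=np.degrees(np.arctan2(*(P[0]+P[1]-P[2]-P[3])[[1,0]]))
    print(k,P.tolist(),"c",P.mean(0),e,yw)
    b=cv2.boxPoints(cv2.minAreaRect(blob(T,t))); 
    print(" tri",tri(p,b).tolist()); print(" top pred of scene corners",proj("top",P).tolist(),b.tolist())
cv2.imwrite("pics/c2.png",cv2.resize(T[225:315,225:450],None,fx=3.5,fy=3.5,interpolation=cv2.INTER_CUBIC))
E
```

```text
cover [[438.94613875567813, 133.78021346702923, 48.0], [495.81097873815054, 128.14359697729896, 48.0], [489.2423342889758, 20.58733759691887, 48.0], [432.5624729885743, 26.297757996712278, 47.99999999999994]] c [464.1  77.2  48. ] [np.float64(107.67185993821579), np.float64(57.14351644486443), np.float64(107.75665186799037), np.float64(56.96679364485182)] 86.55309877413501
 tri [[437.1781593320077, 139.03879061533783, 44.21232180117306, 7.912108281940598], [499.43633316180376, 134.49649685251478, 42.43603525694596, 0.6123326097707821], [489.702056338425, 18.916678077353197, 49.4622803438624, 2.9206445676030066], [428.2856341417732, 24.213151702692414, 51.179296520660955, 5.13503480232983]]
 top pred of scene corners [[386.5630805056246, 296.5303147884394], [388.7805134145036, 271.4884692792185], [436.2572363676999, 275.09265078669443], [434.407361322186, 300.1381330598457]] [[383.38232421875, 299.0293884277344], [385.5941162109375, 270.2764587402344], [437.441162109375, 274.2646789550781], [435.2293701171875, 303.0176086425781]]
dish [[492.22997681793504, 466.2513298481612, 10.0], [5
[... 1322 characters left out ...]
6675)] 85.68552663068532
 tri [[486.58082840556335, 263.8981129075025, 16.233987856639374, 6.515255623739402], [525.3672253664715, 262.6858145926038, 15.596593589542294, 1.2617570194887942], [519.2058811611773, 185.1642700246038, 22.124018950376467, 3.002810462696308], [481.2210386368623, 186.07961360981102, 12.62180808355447, 3.6426568602012246]]
 top pred of scene corners [[329.4565046321066, 274.93805302075293], [330.1307905003938, 260.3352645941001], [359.7199607180223, 261.7820142462418], [364.50042397828713, 279.3398997809653]] [[328.1827087402344, 277.4416198730469], [329.4669494628906, 259.4619445800781], [362.9390563964844, 261.8528137207031], [361.6548156738281, 279.8324890136719]]
```

View pics/c2.png

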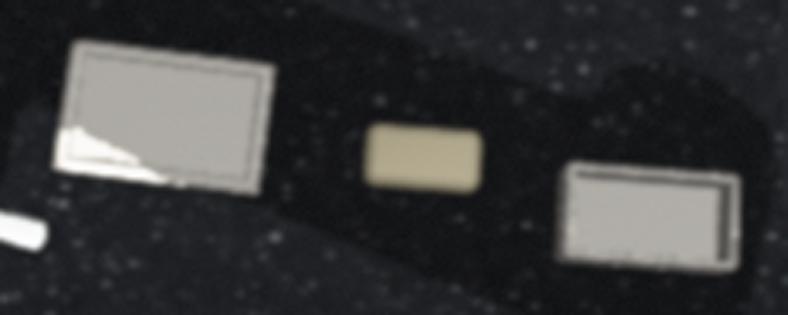

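>>> step_arm(steps=[[0,0,0,0.115],[0,0,0,0.115],[0,0,0,0.115],[0,0,0,0.115],[0,0,0,0.115],[0,0,0,0.115],[0,0,0,0.115],[0,0,0,0.115]])

```text
time_s: 0.77
eef_pos: [132.7, 533.6, 238.8]
tool_rot: [-3.141, 0.001, 1.972]
contact_force: [-0.4, -0.2, 0.6]
grip_width: 85.2
finger_force: 0.0
```

>>> step_arm(steps=[[0,0,0,0.116],[0,0,0,0.116],[0,0,0,0.116],[0,0,0,0.116],[0,0,0,0],[0,0,0,0]])

```text
time_s: 1.27
eef_pos: [132.8, 533.6, 239.0]
tool_rot: [-3.142, 0.001, 1.517]
contact_force: [-0.6, -0.4, -0.2]
grip_width: 85.7
finger_force: 0.0
```

>>> step_arm(steps=[[-0.018,0.0242,0,0],[-0.018,0.0242,0,0],[-0.018,0.0242,0,0],[-0.018,0.0242,0,0],[-0.018,0.0242,0,0],[-0.018,0.0242,0,0],[-0.018,0.0242,0,0],[-0.018,0.0242,0,0]])

```text
time_s: 1.93
eef_pos: [318.7, 377.8, 239.3]
tool_rot: [3.142, -0.0, 1.518]
contact_force: [0.6, -0.0, 0.6]
grip_width: 85.2
finger_force: 0.0
```

>>> step_arm(steps=[[-0.018,0.0242,0,0],[-0.018,0.0242,0,0],[-0.018,0.0242,0,0],[-0.018,0.0242,0,0],[-0.018,0.0242,0,0],[-0.018,0.0242,0,0],[-0.018,0.0242,0,0],[-0.018,0.0242,0,0]])

```text
time_s: 2.6
eef_pos: [503.9, 222.9, 239.2]
tool_rot: [-3.142, -0.0, 1.518]
contact_force: [0.8, 1.2, -0.5]
grip_width: 85.5
finger_force: 0.0
```

>>> step_arm(steps=[[0.001,-0.001,0.035,0],[0,0,0.035,0],[0,0,0.035,0],[0,0,0.035,0],[0,0,0.034,0],[0,0,0.03,0],[0,0,0.02,0],[0,0,0,0]], grip_force=30)

```text
time_s: 3.27
eef_pos: [499.2, 223.9, 10.4]
tool_rot: [-3.135, 0.003, 1.518]
contact_force: [-1.3, -0.9, -0.3]
grip_width: 85.6
finger_force: 0.0
```

>>> step_arm(steps=[[0,0,0,0],[0,0,0,0],[0,0,0,0],[0,0,0,0],[0,0,0,0],[0,0,0,0],[0,0,0,0],[0,0,0,0]], fingers=0)

```text
time_s: 3.93
eef_pos: [503.1, 225.7, 17.3]
tool_rot: [3.139, -0.001, 1.514]
contact_force: [-0.6, -0.1, 5.8]
grip_width: 39.0
finger_force: 31.1
```

```bash
python3 - <<'E'
from h import *
S=get_image("scene")[:,:,::-1]; cv2.imwrite("pics/s2.png",S)
cv2.imwrite("pics/c3.png",cv2.resize(S[200:400,190:430],None,fx=3,fy=3,interpolation=cv2.INTER_CUBIC))
E
```

```text
(no output)
```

View pics/c3.png

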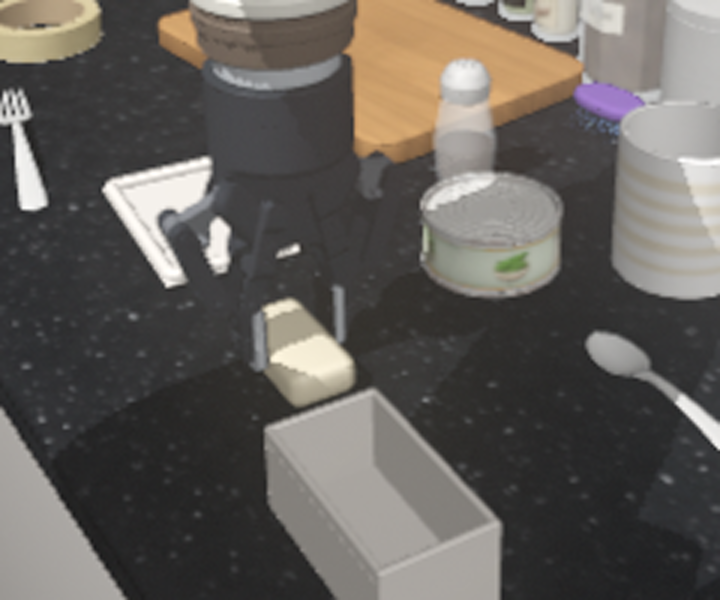

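>>> step_arm(steps=[[0,0,-0.02,0],[0,0,-0.025,0],[0,0,-0.025,0],[0.01,0,0,0],[0.025,0.002,0,0],[0.03,0.003,0,0],[0.03,0.003,0,0],[0.03,0.003,0,0]])

```text
time_s: 4.65
eef_pos: [520.3, 350.9, 85.6]
tool_rot: [3.141, -0.0, 1.514]
contact_force: [1.0, 0.8, -1.9]
grip_width: 39.0
finger_force: 30.8
```

>>> step_arm(steps=[[0.025,0.003,0,0],[0.016,0.002,0,0],[0.006,0,0,0.056],[0,0,0,0],[0,0,0,0],[0,0,0,0]])

```text
time_s: 5.15
eef_pos: [527.7, 395.6, 85.2]
tool_rot: [-3.141, 0.0, 1.459]
contact_force: [0.4, 0.3, -0.7]
grip_width: 39.2
finger_force: 30.8
```

```bash
python3 - <<'E'
from h import *
S=get_image("scene")[:,:,::-1]; cv2.imwrite("pics/s3.png",S)
T=get_image("top")[:,:,::-1]; cv2.imwrite("pics/t3.png",T)
a=cv2.resize(S[130:310,180:340],None,fx=3,fy=3,interpolation=cv2.INTER_CUBIC)
b=cv2.resize(T[205:305,220:320],None,fx=3,fy=3,interpolation=cv2.INTER_CUBIC)
b=cv2.copyMakeBorder(b,0,a.shape[0]-b.shape[0],0,0,cv2.BORDER_CONSTANT)
cv2.imwrite("pics/c4.png",np.hstack([a,b]))
print(get_obs()['eef_pos'],get_obs()['tool_rot'])
E
```

```text
[527.84335803 395.36059956  85.52524367] [ 3.14139325e+00 -6.11198055e-05  1.45818110e+00]
```

View pics/c4.png

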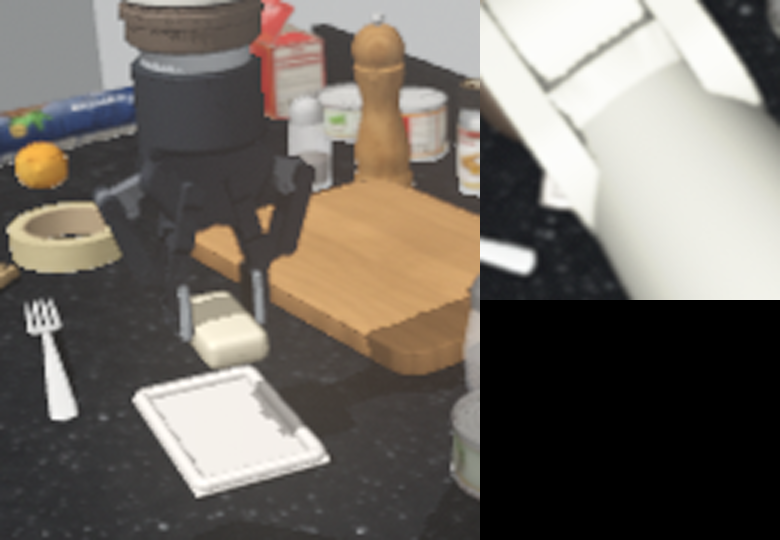

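```bash
python3 - <<'E'
from h import *
np.set_printoptions(precision=1,suppress=True)
o=np.array([180,130])
f=lambda p,z:plane("scene",np.array(p)/3+o-.33,z)
P=f([[134,398],[252,366],[328,460],[198,496]],9);print("dish",P,P.mean(0))
print("soap -y end",f([[210,366],[267,358]],72), "mid-height", f([[190,335],[268,345]],79))
S=cv2.imread("pics/s3.png")
c=blob(S,(255,275),90);r=cv2.minAreaRect(c);print(cv2.approxPolyDP(c,3,True)[:,0].tolist())
print(cv2.approxPolyDP(blob(cv2.imread("pics/scene0.png"),(255,275),70),2,True)[:,0].tolist())
# pads
print("pad tips",f([[185,340],[262,320]],75))
E
```

```text
dish [[493.4 467.7   9. ]
 [581.9 464.6   9. ]
 [561.9 321.1   9. ]
 [476.6 329.2   9. ]] [528.5 395.6   9. ]
soap -y end [[507.8 366.4  72. ]
 [541.6 356.1  72. ]] mid-height [[510.6 399.9  79. ]
 [544.4 359.1  79. ]]
[[266, 220], [264, 235], [256, 227], [240, 225], [240, 242], [251, 253], [224, 262], [245, 295], [289, 284], [263, 251], [269, 247]]
[[224, 262], [245, 295], [289, 284], [286, 276], [264, 252], [233, 257]]
pad tips [[508.1 402.9  75. ]
 [561.9 401.5  75. ]]
```

>>> step_arm(steps=[[0,0,0.015,0],[0,0,0.015,0],[0,0,0.014,0],[0,0,0.009,0],[0,0,0.004,0],[0,0,0.003,0],[0,0,0,0],[0,0,0,0]])

```text
time_s: 5.92
eef_pos: [528.1, 396.1, 26.0]
tool_rot: [3.141, -0.001, 1.458]
contact_force: [-0.0, 1.2, -0.6]
grip_width: 38.9
finger_force: 30.8
```

>>> step_arm(steps=[[0,0,0.001,0],[0,0,0.001,0],[0,0,0.001,0],[0,0,0,0],[0,0,0,0]])

```text
time_s: 6.33
eef_pos: [528.0, 396.2, 23.3]
tool_rot: [3.141, -0.001, 1.458]
contact_force: [-1.8, -1.7, 6.3]
grip_width: 39.2
finger_force: 31.6
```

>>> step_arm(steps=[[0,0,0,0],[0,0,0,0],[0,0,0,0],[0,0,0,0],[0,0,0,0]], fingers=0.72)

```text
time_s: 6.75
eef_pos: [527.7, 396.0, 22.1]
tool_rot: [-3.141, 0.0, 1.458]
contact_force: [-0.6, -0.2, 0.3]
grip_width: 61.5
finger_force: 0.0
```

>>> step_arm(steps=[[0,0,-0.015,0],[0,0,-0.03,0],[0,0,-0.03,0],[0,0,-0.03,0],[-0.03,0,0,0],[-0.04,0,0,0],[-0.04,0,0,0],[-0.04,0,0,0]])

```text
time_s: 7.42
eef_pos: [510.3, 245.7, 127.2]
tool_rot: [3.141, -0.0, 1.459]
contact_force: [1.5, 0.4, 0.8]
grip_width: 61.6
finger_force: 0.0
```

```bash
python3 - <<'E'
from h import *
np.set_printoptions(precision=1,suppress=True)
S=get_image("scene")[:,:,::-1]; cv2.imwrite("pics/s4.png",S)
T=get_image("top")[:,:,::-1]; cv2.imwrite("pics/t4.png",T)
a=cv2.resize(S[230:310,200:310],None,fx=4,fy=4,interpolation=cv2.INTER_CUBIC)
b=cv2.resize(T[220:300,220:320],None,fx=3,fy=3,interpolation=cv2.INTER_CUBIC)
b=cv2.copyMakeBorder(b,0,a.shape[0]-b.shape[0],0,0,cv2.BORDER_CONSTANT)
cv2.imwrite("pics/c5.png",np.hstack([a,b]))
o=get_obs();print(o['eef_pos'],o['tool_rot'],o['contact_force'])
E
```

```text
[510.3 242.6 127.7] [-3.1  0.   1.5] [ 0.4  1.  -0.1]
```

View pics/c5.png

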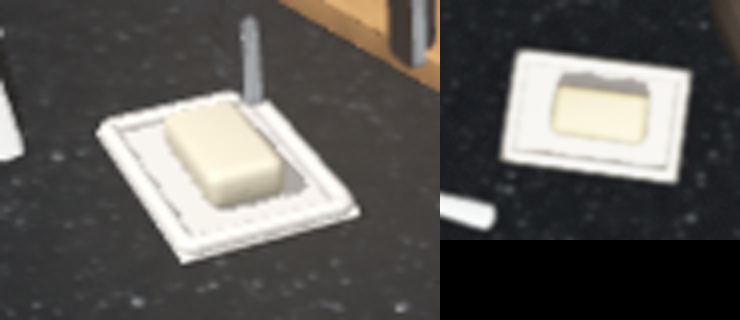

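>>> step_arm(steps=[[0,0,0,-0.051],[-0.025,-0.0045,0,0],[-0.035,-0.0055,0,0],[-0.035,-0.0055,0,0],[-0.035,-0.0055,0,0],[-0.035,-0.0055,0,0],[-0.035,-0.0055,0,0],[-0.02,-0.004,0,0]], fingers=1, grip_force=20)

```text
time_s: 8.18
eef_pos: [460.7, 27.5, 127.5]
tool_rot: [3.141, 0.0, 1.508]
contact_force: [0.2, 0.2, 0.5]
grip_width: 85.1
finger_force: 0.0
```

>>> step_arm(steps=[[-0.005,0,0,0],[0,0,0,0],[0,0,0,0],[0,0,0,0]])

```text
time_s: 8.52
eef_pos: [461.3, 25.6, 127.2]
tool_rot: [-3.142, -0.0, 1.51]
contact_force: [0.7, -0.1, 0.1]
grip_width: 85.5
finger_force: 0.0
```

```bash
python3 - <<'E'
from h import *
np.set_printoptions(precision=1,suppress=True)
S=get_image("scene")[:,:,::-1]; cv2.imwrite("pics/s5.png",S)
cv2.imwrite("pics/c6.png",cv2.resize(S[220:450,200:440],None,fx=2.5,fy=2.5,interpolation=cv2.INTER_CUBIC))
o=get_obs();print(o['eef_pos'],o['tool_rot'],o['contact_force'],o['qpos'])
# soap vs dish
f=lambda p,z:plane("scene",np.array(p)/4+[200,230]-.375,z)
D=f([[97,130],[240,92],[360,212],[183,262]],9);print(D,D.mean(0))
print("soap mid-height corners",f([[165,120],[232,108],[283,170],[210,190]],22))
E
```

```text
[461.3  25.7 127.2] [-3.1 -0.   1.5] [ 1.2  1.  -0.1] [ 0.1 -0.1 -0.3  1.4  0.   1.7]
[[493.  469.1   9. ]
 [572.8 465.5   9. ]
 [563.6 321.6   9. ]
 [476.  329.1   9. ]] [526.3 396.3   9. ]
soap mid-height corners [[517.1 436.   22. ]
 [550.7 428.5  22. ]
 [542.3 357.1  22. ]
 [505.3 359.7  22. ]]
```

View pics/c6.png

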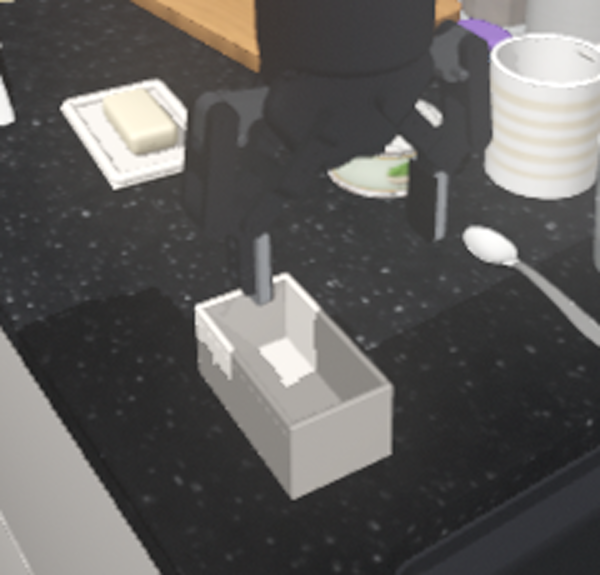

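>>> step_arm(steps=[[-0.006,-0.0005,0.02,0],[0,0,0.03,0],[0,0,0.03,0],[0,0,0.02,0],[0,0,0.01,0],[0,0,0.003,0],[0,0,0,0],[0,0,0,0]])

```text
time_s: 9.23
eef_pos: [460.9, 19.0, 15.5]
tool_rot: [3.14, -0.0, 1.509]
contact_force: [-0.5, -0.9, 0.6]
grip_width: 85.2
finger_force: 0.0
```

>>> step_arm(steps=[[0,0,0,0],[0,0,0,0],[0,0,0,0],[0,0,0,0]], fingers=0.77)

```text
time_s: 9.57
eef_pos: [460.5, 18.7, 14.9]
tool_rot: [3.141, -0.0, 1.509]
contact_force: [-0.0, -0.7, -0.4]
grip_width: 65.3
finger_force: 0.0
```

>>> step_arm(steps=[[0,0,0,0],[0,0,0,0],[0,0,0,0],[0,0,0,0]], fingers=0.6)

```text
time_s: 9.9
eef_pos: [460.4, 18.6, 14.8]
tool_rot: [3.141, -0.0, 1.509]
contact_force: [-1.2, -0.2, 4.7]
grip_width: 60.0
finger_force: 21.7
```

>>> step_arm(steps=[[0.001,0,-0.004,0],[0.002,0,-0.007,0],[0.003,0,-0.007,0],[0.004,0,-0.008,0],[0.005,0,-0.009,0],[0,0,0,0],[0,0,0,0]])

```text
time_s: 10.48
eef_pos: [461.5, 34.1, 50.0]
tool_rot: [3.14, -0.0, 1.51]
contact_force: [0.3, -0.5, -3.0]
grip_width: 59.3
finger_force: 22.3
```

```bash
python3 - <<'E'
from h import *
S=get_image("scene")[:,:,::-1]; cv2.imwrite("pics/c7.png",cv2.resize(S[270:450,220:400],None,fx=2.5,fy=2.5,interpolation=cv2.INTER_CUBIC))
E
```

```text
(no output)
```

View pics/c7.png

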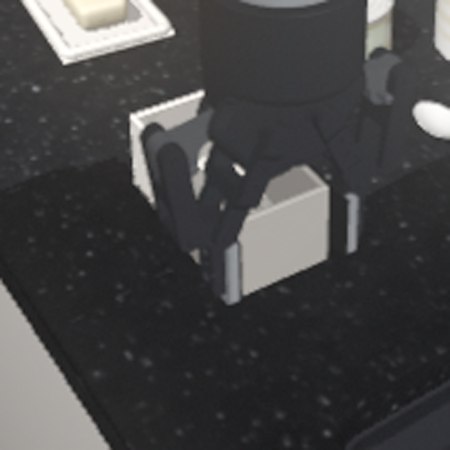

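```bash
cat >> h.py <<'E'
def coverpts(pz,px_along,th,cpt,base=(463.8,76.5),yaw=1.510):
    # cover corners when cover point cpt=(x,z) sits at tool point (along,pz); th = rise of -x end (rad)
    u=np.array([np.cos(yaw),np.sin(yaw),0]);v=np.array([-np.sin(yaw),np.cos(yaw),0]);k=np.array([0,0,1.])
    b=np.array([*base,0.]);out={}
    X=np.cos(th)*u-np.sin(th)*k; Z=np.sin(th)*u+np.cos(th)*k
    o=b+px_along*u+pz*k-cpt[0]*X-cpt[1]*Z
    for sx in(-55,55):
        for sy in(-30,30):
            for z in(0,48): out[sx,sy,z]=o+sx*X+sy*v+z*Z
    return out
E
python3 - <<'E'
from h import *
for th in (0,.17,.35):
    C=coverpts(20+35.1,-51+15.3,th,(-51,20))
    print(th,{k:tuple(((proj("scene",p)[0]-[220,270])*2.5).round().astype(int).tolist()) for k,p in C.items()},[round(p[2]) for p in C.values()])
E
```

```text
0 {(-55, -30, 0): (327, 263), (-55, -30, 48): (328, 190), (-55, 30, 0): (226, 306), (-55, 30, 48): (224, 231), (55, -30, 0): (225, 152), (55, -30, 48): (223, 85), (55, 30, 0): (133, 185), (55, 30, 48): (128, 116)} [35, 83, 35, 83, 35, 83, 35, 83]
0.17 {(-55, -30, 0): (330, 266), (-55, -30, 48): (323, 184), (-55, 30, 0): (229, 309), (-55, 30, 48): (219, 225), (55, -30, 0): (230, 180), (55, -30, 48): (221, 108), (55, 30, 0): (139, 214), (55, 30, 48): (128, 140)} [36, 83, 36, 83, 17, 65, 17, 65]
0.35 {(-55, -30, 0): (334, 267), (-55, -30, 48): (318, 180), (-55, 30, 0): (232, 311), (-55, 30, 48): (214, 220), (55, -30, 0): (237, 211), (55, -30, 48): (222, 136), (55, 30, 0): (147, 246), (55, 30, 48): (130, 168)} [38, 83, 38, 83, 0, 45, 0, 45]
```

>>> step_arm(steps=[[0,0,0.008,0],[0,0,0.01,0],[0,0,0.008,0],[0,0,0.005,0],[0,0,0.003,0],[0,0,0.001,0],[0,0,0,0]])

```text
time_s: 11.12
eef_pos: [460.6, 33.5, 14.7]
tool_rot: [-3.141, 0.0, 1.509]
contact_force: [-4.9, -1.4, 8.7]
grip_width: 59.6
finger_force: 23.5
```

>>> step_arm(steps=[[0,0,0,0],[0,0,0,0],[0,0,0,0],[-0.004,0,0,0],[0,0,0,0]], fingers=0.74)

```text
time_s: 11.53
eef_pos: [460.7, 29.2, 14.2]
tool_rot: [-3.141, 0.0, 1.509]
contact_force: [0.2, -0.2, 0.4]
grip_width: 63.0
finger_force: 0.0
```

>>> step_arm(steps=[[0,0,0,0],[0,0,0,0],[0,0,0,0]], fingers=0.7)

```text
time_s: 11.78
eef_pos: [460.8, 29.5, 14.2]
tool_rot: [-3.142, 0.0, 1.509]
contact_force: [0.5, -0.1, -0.7]
grip_width: 59.7
finger_force: 5.3
```

>>> step_arm(steps=[[0.001,0,-0.004,0],[0.002,0,-0.007,0],[0.003,0,-0.007,0],[0.004,0,-0.008,0],[0.005,0,-0.009,0],[0,0,0,0]])

```text
time_s: 12.28
eef_pos: [462.9, 45.6, 51.7]
tool_rot: [3.139, -0.001, 1.51]
contact_force: [-0.6, -0.1, -0.2]
grip_width: 60.1
finger_force: 4.2
```

```bash
python3 - <<'E'
from h import *
S=get_image("scene")[:,:,::-1]; cv2.imwrite("pics/s8.png",S)
print(S[300:360:4,274].max(1),S[300:360:4,277].max(1),S[300:360:4,280].max(1))
for th in (0,.17,.35):
    C=coverpts(20+35.1,-51+30,th,(-53,20)); print(th,proj("scene",C[55,30,48]),proj("scene",C[55,30,0]))
E
```

```text
[ 83  68  70  65  62  70  60  53 188 213 209 182 136 136 120] [ 68  67  68  64  78  90  79  73  62  49 102 175 181 136 136] [ 70  68  66  63  94  92  60  56  52  52  48  57  56 108 135]
0 [[266.49646877 310.473169  ]] [[268.59948225 337.78144449]]
0.17 [[266.43033685 320.18374712]] [[270.73374285 349.43180814]]
0.35 [[267.34745525 331.53747835]] [[273.83389885 362.24448568]]
```

>>> step_arm(steps=[[0.003,0,-0.006,0],[0.006,0,-0.0075,0],[0.0065,0,-0.007,0],[0.007,0,-0.0065,0],[0.0075,0,-0.006,0],[0.008,0,-0.005,0],[0.0085,0,-0.0045,0],[0,0,0,0]])

```text
time_s: 13.0
eef_pos: [465.1, 92.6, 92.9]
tool_rot: [3.14, -0.001, 1.51]
contact_force: [-1.2, -1.6, 3.7]
grip_width: 59.9
finger_force: 4.5
```

```bash
python3 - <<'E'
from h import *
o=get_obs();print(o['eef_pos'],o['finger_force'],o['contact_force'])
S=get_image("scene")[:,:,::-1]; cv2.imwrite("pics/s9.png",S)
for r in range(300,372,5): print(r,S[r,250:345:5].max(1))
for th in (.6,.8,1.):
    C=coverpts(20+82,-51+62,th,(-53,20)); print(th,[(k,proj("scene",C[k])[0].round().tolist(),round(C[k][2])) for k in C])
E
```

```text
[465.13616412  92.5810516   92.92972627] 4.527301490306854 [-1.21419937 -1.55570461  3.68848656]
300 [ 65  67  71  64  70  70  68  66  70 181 255 255 250 204 203  65  61 140
  70]
305 [ 65  64  68  63  69  70  70  70  71 255 206 204 204 204 203  72  61 139
  69]
310 [ 63  65  68  67  68  69  68  70 106 206 206 205 205 204 203 204  61 140
  70]
315 [ 66  63  63  63  73 215  63  70 158 208 206 206 205 205 204 204  60 140
  71]
320 [ 73  62  61  78 196 212  61  69 158 208 207 207 206 205 204 203 186  85
  65]
325 [ 73  62  60  70 214 214  64  69 158 208 208 207 207 206 205 204 184  65
  66]
330 [ 57  61  60 214 210 214 191  67 158 209 208 208 205 189 130 133  67  62
  65]
335 [ 63  61  57 208 214 214 214 206 148 208 199 134 135 135 128  52  55  52
  56]
340 [ 46  45  47  94 213 214 214 214 141 135 134 135 134 128  53  54  54  50
  53]
345 [ 45  45  48  47 213 214 214 215 134 134 134 133 128  51  50  50  51  50
  47]
350 [ 43  45  46  44 125 185 216 134 134 133 125  50  50  49  48  48  49  47
  46]
355 [ 42  42  44  44  44 140 135 133  63  47  47  48  48  47  48  46  48  48
  46]
360 [ 4
[... 396 characters left out ...]
5, -30, 48), [295.0, 300.0], 64), ((55, 30, 0), [269.0, 343.0], 25), ((55, 30, 48), [259.0, 312.0], 64)]
0.8 [((-55, -30, 0), [337.0, 327.0], 90), ((-55, -30, 48), [323.0, 293.0], 123), ((-55, 30, 0), [296.0, 342.0], 90), ((-55, 30, 48), [283.0, 307.0], 123), ((55, -30, 0), [310.0, 343.0], 11), ((55, -30, 48), [299.0, 314.0], 44), ((55, 30, 0), [274.0, 357.0], 11), ((55, 30, 48), [263.0, 326.0], 44)]
1.0 [((-55, -30, 0), [338.0, 326.0], 93), ((-55, -30, 48), [322.0, 295.0], 119), ((-55, 30, 0), [297.0, 341.0], 93), ((-55, 30, 48), [282.0, 308.0], 119), ((55, -30, 0), [316.0, 356.0], 0), ((55, -30, 48), [303.0, 328.0], 26), ((55, 30, 0), [280.0, 370.0], 0), ((55, 30, 48), [267.0, 340.0], 26)]
```

>>> step_arm(steps=[[0.009,0,-0.0035,0],[0.009,0,-0.0025,0],[0.0095,0,-0.0015,0],[0.0095,0,-0.0005,0],[0.0095,0,0,0],[0,0,0,0],[0,0,0,0]])

```text
time_s: 13.63
eef_pos: [467.6, 138.5, 100.4]
tool_rot: [3.141, -0.001, 1.51]
contact_force: [-1.8, 0.2, 6.6]
grip_width: 59.8
finger_force: 8.0
```

```bash
python3 - <<'E'
from h import *
o=get_obs();print(o['eef_pos'],o['finger_force'],o['contact_force'])
S=get_image("scene")[:,:,::-1]; cv2.imwrite("pics/s10.png",S)
for r in range(265,365,5): print(r,S[r,235:340:5].max(1))
for th in (1,1.2,1.4):
    C=coverpts(20+89,-51+110,th,(-53,20)); print(th,[(k,proj("scene",C[k])[0].round().tolist(),round(C[k][2])) for k in C])
print(plane("scene",[(275,360),(275,359)],0))
E
```

```text
[467.56860384 138.50936148 100.41434307] 8.04660513997078 [-1.7911697   0.15088786  6.58652898]
265 [252 252  79  68  70 250  62  68  83  68  70  69  73  69  69  72  68  72
  75  74 135]
270 [237 252  70  68  69 255  69  63  67  70  70  69  70  72  71  80  70  73
  73 128 233]
275 [255 247 133  71  70 162  69  83  62 103 123  67  69  70  71  64  70  75
  78  77 217]
280 [164 249 228  77  70  69  66  72  72 253 252 255 255 216 129  65  66 119
  74  98 204]
285 [ 62 243 234 161  71  70  66  76 211 255 216 188 188 246 188  66  66 125
  75 158 208]
290 [ 65  61 255 255  98 178  68  78 153 188 189 188 188 188 215 189  65 125
  73  78 203]
295 [ 60  60 198  59  93  64  65  95 115 188 188 189 188 189 189 189 165 124
  73  73  71]
300 [ 61  63  68  63  65  73  70  79 133 188 188 189 216 255 189 192 165  71
  72  74  73]
305 [109  68  61  63  63  65  83  68 145 189 255 255 237 164 164 164 165  70
  69  70  69]
310 [ 58  60  60  61  65  66 213 105 166 234 164 165 164 164 164 164 132  71
  71  69  72]
315 [ 59  59  63  66  61  63 209 213 141 164 164 164 164 164 163 164  95  68
  68  73  66]
320
[... 1073 characters left out ...]
4.0, 320.0], 33)]
1.2 [((-55, -30, 0), [320.0, 302.0], 104), ((-55, -30, 48), [304.0, 277.0], 121), ((-55, 30, 0), [280.0, 315.0], 104), ((-55, 30, 48), [266.0, 288.0], 121), ((55, -30, 0), [308.0, 346.0], 1), ((55, -30, 48), [294.0, 322.0], 18), ((55, 30, 0), [272.0, 359.0], 1), ((55, 30, 48), [259.0, 333.0], 18)]
1.4 [((-55, -30, 0), [320.0, 300.0], 108), ((-55, -30, 48), [303.0, 280.0], 116), ((-55, 30, 0), [280.0, 313.0], 108), ((-55, 30, 48), [265.0, 291.0], 116), ((55, -30, 0), [315.0, 355.0], -1), ((55, -30, 48), [300.0, 334.0], 7), ((55, 30, 0), [278.0, 369.0], -1), ((55, 30, 48), [265.0, 346.0], 7)]
[[441.73705253 154.41106983   0.        ]
 [442.79411431 156.37351365   0.        ]]
```

>>> step_arm(steps=[[0.007,0,-0.001,0],[0.007,0,-0.001,0],[0.007,0,0,0],[0.005,0,0,0],[0,0,0,0],[0,0,0,0]])

```text
time_s: 14.18
eef_pos: [468.9, 163.8, 101.4]
tool_rot: [-3.141, 0.0, 1.51]
contact_force: [-0.2, -0.3, -2.0]
grip_width: 59.9
finger_force: 6.3
```

```bash
python3 - <<'E'
from h import *
o=get_obs();print(o['eef_pos'],o['finger_force'],o['contact_force'])
S=get_image("scene")[:,:,::-1]; cv2.imwrite("pics/s11.png",S)
for r in range(260,368,4): print(r,S[r,244:328:4].max(1))
for th in (1.3,1.5,1.6):
    C=coverpts(20+89,-51+136,th,(-53,20)); print(th,[(k,proj("scene",C[k])[0].round().tolist(),round(C[k][2])) for k in C])
E
```

```text
[468.88296224 163.78864474 101.37934386] 6.340693160891533 [-0.24371184 -0.31546849 -1.96670018]
260 [ 62  67 250  60  60  80  67  65  65  66  65  71  69  72  69  65  70  71
  73  74  74]
264 [ 65  66 253  65  66  89  66  66  70  72  68  66  67  72  67  65  71  72
  72  70  82]
268 [ 67  67  86  63  63  68  67 239 255  70  67  68  69  69  65  65 142  73
  70  72  73]
272 [ 67  67  67  65  76  70 120 176 228 254 189 255 248 127  67  63 137  73
  75  71  71]
276 [ 71  78  68  65  70  70 191 252 255 248 182 184 238 184  74  64 137  75
  75  73  73]
280 [251  66 160  66  69  78 249 240 184 184 184 184 184 184 184  64 133  81
  76  71  75]
284 [205 251 251  67  66 162 160 184 184 184 184 184 184 228 226 186 120  82
  72  72  83]
288 [255 242 252  70  68 153 139 184 184 184 184 185 185 185 213 254 217  88
  72  77  69]
292 [225 231 192  73  76 152 120 184 184 184 244 255 255 235 170 171 138  73
  71  70  71]
296 [ 63  53  62  76  67 169 108 213 255 255 220 166 170 170 170 170 130  69
  69  69  71]
300 [ 68  61  77  62 107 161 121 190 168 170 170 170 170 169 170 170 106  73
  73  70  74]
30
[... 1580 characters left out ...]
((55, -30, 48), [290.0, 319.0], 12), ((55, 30, 0), [268.0, 354.0], 0), ((55, 30, 48), [255.0, 331.0], 12)]
1.5 [((-55, -30, 0), [311.0, 290.0], 110), ((-55, -30, 48), [295.0, 273.0], 113), ((-55, 30, 0), [272.0, 302.0], 110), ((-55, 30, 48), [258.0, 284.0], 113), ((55, -30, 0), [310.0, 349.0], 0), ((55, -30, 48), [295.0, 331.0], 3), ((55, 30, 0), [274.0, 362.0], 0), ((55, 30, 48), [261.0, 343.0], 3)]
1.6 [((-55, -30, 0), [311.0, 289.0], 112), ((-55, -30, 48), [295.0, 275.0], 110), ((-55, 30, 0), [272.0, 301.0], 112), ((-55, 30, 48), [258.0, 286.0], 110), ((55, -30, 0), [313.0, 352.0], 2), ((55, -30, 48), [299.0, 336.0], 0), ((55, 30, 0), [277.0, 366.0], 2), ((55, 30, 48), [264.0, 348.0], 0)]
```

>>> step_arm(steps=[[0,0,0.001,0],[0,0,0.001,0],[0,0,0.001,0],[0,0,0.001,0],[0,0,0,0]])

```text
time_s: 14.65
eef_pos: [469.5, 163.5, 99.5]
tool_rot: [3.14, -0.001, 1.508]
contact_force: [-3.6, -1.2, 11.4]
grip_width: 60.0
finger_force: 9.2
```

>>> step_arm(steps=[[0,0,0,0],[0,0,0,0],[0,0,0,0],[0,0,0,0],[0,0,0,0],[0,0,0,0]], fingers=0.75)

```text
time_s: 15.15
eef_pos: [469.0, 163.3, 97.6]
tool_rot: [-3.141, 0.0, 1.509]
contact_force: [-0.7, -0.4, -0.2]
grip_width: 64.0
finger_force: 0.0
```

```bash
python3 - <<'E'
from h import *
np.set_printoptions(precision=1,suppress=True)
S=get_image("scene")[:,:,::-1]; cv2.imwrite("pics/s12.png",S)
for r in range(260,368,4): print(r,S[r,244:328:4].max(1))
E
```

```text
260 [ 65 101 250  61  61  69  73  67  67  66  66  70  70  72  69  66  70  71
  73  71  74]
264 [ 67  67 253  63  61  92  67  69  71  72  66  67  68  71  73  76  68  72
  71  69  81]
268 [ 67  68 198  66  63  63  61 137 255  70  67 143  69  68  70  64  70  76
  70  72  72]
272 [ 67  67  63  63  81  69 119 171 230 252 251 249 243  69  69  63  66 134
  74  72  70]
276 [ 66  66  66  65  69  70 246 251 248 252 252 245 178 166  69  65  66 145
  75  70  72]
280 [ 76  66  67  60  75  70 253 253 252 240 178 178 225 179 166  63  65 145
  74  70  75]
284 [205 230 215  64  67 156 253 210 178 178 179 179 179 232 196 132  64 157
  70  72  82]
288 [255 242 252  61  68 160 177 178 179 179 185 201 178 177 182 128  63 166
  70  77  68]
292 [225 231 193  70  67 157 169 187 199 177 177 177 177 177 177 131  66  72
  68  69  70]
296 [ 64  54  62  83  70 166 161 177 177 177 177 177 177 177 177 137  67  68
  69  67  68]
300 [ 67  62  77 188  67 170 154 177 176 177 177 177 177 177 177 134  69  73
  72  67  73]
304 [ 60  61  62 206 204 171 139 177 176 178 177 177 176 177 176 135  69  69
  69  66  66]
308 [ 61
[... 590 characters left out ...]
 180 176 176 139  51  51
  49  49  52]
336 [ 52  55  65  59 208 211 219 182 182 182 182 180 180 181 178 140  48  49
  49  48  52]
340 [ 45  44  45  45 113 193 214 182 181 181 181 180 180 180 181 161  48  54
  65  59  60]
344 [ 46  45  43  44  46 138 136 178 176 180 181 180 180 178  73  60  59  61
  66  56  61]
348 [ 42  49  45  44  48  45 135 176 175 181 183 128  58  63  58  58  58  57
  73  59  57]
352 [ 42  41  52  44  44  44 113 177 162  45  50  57  57  57  60  62  82  58
  58  57  56]
356 [46 44 43 42 42 43 43 46 44 43 41 53 56 54 54 55 56 57 53 55 46]
360 [48 40 42 42 39 42 43 43 43 43 43 50 44 44 58 53 55 56 54 40 41]
364 [40 40 41 66 43 40 61 42 43 47 42 42 43 43 41 41 55 54 42 40 38]
```

```bash
python3 - <<'E'
from h import *
np.set_printoptions(precision=1,suppress=True)
P=plane("scene",[(270,353),(305.5,340),(259,339)],0);print(P)
S=cv2.imread("pics/s12.png"); 
for c in (262,266,274,280,290,300): print(c,S[262:300:2,c].max(1))
u=np.array([np.cos(1.51),np.sin(1.51),0]);v=np.array([-u[1],u[0],0])
b=(P[0]+P[1])/2
for h in(0,110):
  print(proj("scene",[b+30*v+[0,0,h],b-30*v+[0,0,h],b-30*v+48*u+[0,0,h],b+30*v+48*u+[0,0,h]]).tolist())
E
```

```text
[[443.  172.7   0. ]
 [503.9 168.9   0. ]
 [444.4 212.5   0. ]]
262 [ 61  61  67  84  72  70  69  70  71  69  68 123 144 157 149 118 154 106
 141]
266 [ 87  77  68  59  66  69  70  83 196 237 223 120 100 115 116 122 135 140
 152]
274 [ 69 153 240 251 229 234 252 248 252 253 241 178 178 178 178 197 177 177
 177]
280 [ 71  72  66  70 164 252 246 252 252 240 178 178 179 179 191 177 177 177
 177]
290 [ 66  68  68 111 238 248 252 240 178 224 179 179 181 189 177 176 177 177
 177]
300 [ 68  73  69  70  72  69  69  69  82 166 179 196 177 182 177 177 177 177
 177]
[[270.31696625574267, 352.90995591423194], [305.20380992213114, 340.08341156446534], [291.4910449055662, 324.38061487034884], [257.9039588619863, 335.9632293075316]]
[[265.5967791412799, 291.07329839244966], [303.2106946976827, 279.80041248863813], [288.6602053559493, 266.23353749655587], [252.55721312541962, 276.34417703350846]]
```

>>> step_arm(steps=[[0,0,0,0],[0,0,0,0],[0.007,0.0005,0,0],[0.007,0.0005,0,0],[0.007,0.0005,0,0],[0.007,0.0005,0,0],[0,0,0,0],[0,0,0,0]], fingers=0.85)

```text
time_s: 15.87
eef_pos: [472.7, 191.8, 97.6]
tool_rot: [-3.141, 0.0, 1.51]
contact_force: [-0.2, 0.4, 0.1]
grip_width: 72.7
finger_force: 0.0
```

>>> step_arm(steps=[[0,0,0,0],[0,0,0,0],[0,0,0,0],[0,0,0,0]], fingers=0.74)

```text
time_s: 16.2
eef_pos: [472.7, 191.1, 97.8]
tool_rot: [-3.141, -0.0, 1.508]
contact_force: [-1.8, 0.5, 0.1]
grip_width: 63.4
finger_force: 0.5
```

>>> step_arm(steps=[[0,0,0,0],[0,0,0,0],[0,0,0,0],[0,0,0,0]], fingers=0.65)

```text
time_s: 16.53
eef_pos: [472.7, 191.1, 98.0]
tool_rot: [3.142, -0.0, 1.509]
contact_force: [-3.6, -0.6, 5.3]
grip_width: 59.4
finger_force: 22.0
```

>>> step_arm(steps=[[0,0,-0.005,0],[0,0,-0.005,0],[-0.01,0,0,0],[-0.015,0,0,0],[-0.015,0,0,0],[-0.015,0,0,0],[-0.005,0,0,0],[0,0,0,0]])

```text
time_s: 17.2
eef_pos: [469.1, 130.1, 107.8]
tool_rot: [3.141, 0.0, 1.507]
contact_force: [-0.3, 0.1, -2.2]
grip_width: 59.6
finger_force: 22.7
```

```bash
python3 - <<'E'
from h import *
np.set_printoptions(precision=1,suppress=True)
S=get_image("scene")[:,:,::-1]; cv2.imwrite("pics/s13.png",S)
for r in range(276,384,4): print(r,S[r,256:340:4].max(1))
E
```

```text
276 [ 69  69  67  65  81  70  68 245  66  66  66  66  68  68  66  62  66 123
  72 171 215]
280 [ 70  70  69  67  69  70 207 255 142  68  68  65  82 138  66  62  67 124
  72 192 206]
284 [ 79  75  70  66  74  70 210 193 142 122 175 175 206 175 176  62  65 123
  68 193 218]
288 [255 150 196  65  70 135 222 175 176 176 176 175 175 245 175 175  65 133
  69 199 216]
292 [192  79  62  65  67 165 153 175 175 175 175 176 175 176 175 175 176 132
  68  68 210]
296 [ 71  64  65  67  68 151 134 175 176 176 175 176 175 175 175 175 187 193
  68  87  69]
300 [ 65  71  89  77  69 169 116 205 242 175 175 175 177 192 183 178 178 178
  69  72  70]
304 [ 61  64  73  71  68 175 101 173 175 181 201 178 178 178 178 178 178 178
  68  71  66]
308 [ 64  69  65  64 127 181 127 140 176 178 178 178 178 178 178 178 177 179
  67  67  69]
312 [ 63  69  63  65 194 197 140 153 177 178 178 178 178 179 178 178 178 179
  69  67  66]
316 [ 61  61  60  62 191 212 214 178 177 178 178 178 178 178 178 178 177 178
  68  68  66]
320 [ 60  59  73  60 187 212 214 179 178 178 178 178 178 178 178 178 178 180
  67  82  64]
324 [ 59
[... 612 characters left out ...]
55
  52  49  48]
352 [ 46  43  45  47  45 138 137 194 195 186 179 177 177 176 177 177 177 156
  50  49  47]
356 [ 41  41  43  45  48 137 137 137 193 176 187 178 177 176 177 176 176 141
  48  47  51]
360 [ 42  41  43  44  44  44 137 136 176 182 186 186 182 176 176 176 170  75
  45  47  45]
364 [ 65  44  41  61  43  43  73 137 175 176 177 186 178 176 137  49  46  46
  45  48  44]
368 [ 41  42  43  40  45  44  45 113 174 176 176 167  46  48  47  47  45  46
  46  43  41]
372 [ 56  40  40  42  43  44  51  43 161  69  44  43  45  43  45  45  43  44
  43  43  42]
376 [40 40 40 40 44 42 41 41 42 43 42 45 46 49 42 48 42 43 43 40 42]
380 [40 40 40 42 43 45 42 40 39 41 42 43 44 43 42 43 42 42 43 40 40]
```

>>> step_arm(steps=[[0,0,0.003,0],[0,0,0.003,0],[0,0,0.002,0],[0,0,0.001,0],[0,0,0,0]])

```text
time_s: 17.67
eef_pos: [468.9, 131.6, 98.3]
tool_rot: [-3.141, 0.0, 1.509]
contact_force: [-0.2, 0.1, -3.1]
grip_width: 59.7
finger_force: 22.7
```

>>> step_arm(steps=[[0,0,0.001,0],[0,0,0,0],[0,0,0,0]])

```text
time_s: 17.92
eef_pos: [469.1, 131.5, 98.0]
tool_rot: [3.141, -0.0, 1.509]
contact_force: [-1.7, 1.0, 0.1]
grip_width: 59.5
finger_force: 23.0
```

>>> step_arm(steps=[[0,0,0,0],[0,0,0,0],[0,0,0,0],[0,0,0,0]], fingers=0.698)

```text
time_s: 18.25
eef_pos: [469.2, 131.4, 98.0]
tool_rot: [3.141, -0.0, 1.509]
contact_force: [-2.2, 0.8, 2.9]
grip_width: 59.5
finger_force: 18.8
```

>>> step_arm(steps=[[0,0,0,0],[0,0,0,0]], fingers=0.703)

```text
time_s: 18.42
eef_pos: [469.2, 131.3, 97.9]
tool_rot: [3.141, -0.0, 1.509]
contact_force: [-0.6, 0.7, 1.5]
grip_width: 60.2
finger_force: 6.2
```

>>> step_arm(steps=[[0,0,0,0],[0,0,0,0]], fingers=0.705)

```text
time_s: 18.58
eef_pos: [469.2, 131.3, 97.8]
tool_rot: [3.141, 0.0, 1.509]
contact_force: [-0.7, 1.2, 2.4]
grip_width: 60.7
finger_force: 2.3
```

>>> step_arm(steps=[[0.006,0,-0.0015,0],[0.006,0,-0.001,0],[0.006,0,-0.0005,0],[0.006,0,-0.0005,0],[0.006,0,0,0],[0,0,0,0]])

```text
time_s: 19.08
eef_pos: [471.0, 162.5, 101.3]
tool_rot: [-3.142, -0.0, 1.51]
contact_force: [-0.3, -0.6, 1.3]
grip_width: 59.8
finger_force: 1.1
```

```bash
python3 - <<'E'
from h import *
np.set_printoptions(precision=1,suppress=True)
o=get_obs();print(o['eef_pos'],o['finger_force'],o['contact_force'])
S=get_image("scene")[:,:,::-1]; cv2.imwrite("pics/s14.png",S)
for r in range(276,384,4): print(r,S[r,248:332:4].max(1))
E
```

```text
[471.  162.5 101.3] 1.1038810573518276 [-0.3 -0.6  1.3]
276 [ 68  70  68  76  73  75 175 195 234 244  70  70  73  72  68  68 156  76
  74  73  76]
280 [143  88  68  69  70 147 249 249 251 255 144 122 207 161  91  69 156  76
  74  76  76]
284 [250 249 128  68 106 143 255 234 165 163 159 159 159 207 190 232 154  75
  74  85  74]
288 [240 250 205  66  94 165 163 159 158 159 190 236 234 245 194 188 189  73
  80  72  73]
292 [229 191 169  77  83 164 158 223 236 239 255 242 218 218 189 189 188  73
  73  75  73]
296 [ 56  65  72  72  71 164 220 255 239 218 217 217 217 217 188 188 188  73
  73  74  73]
300 [ 63  77  65  72  85 159 211 223 218 218 217 218 217 217 189 188 188  96
  73  76  73]
304 [ 62  63  63  66 130 147 211 241 217 217 217 217 217 201 188 188 189 139
  72  72  72]
308 [ 62  62  66  71  68 211 211 234 217 217 217 217 217 217 188 188 188 159
  73  79  72]
312 [ 60  62  65  72  66 211 211 238 217 217 217 217 217 217 188 188 188 188
  75  71  74]
316 [ 60  64  62  65  65 212 211 206 218 217 217 217 217 217 189 188 188 189
  72  73  73]
320 [ 64  63  62  63  75 199 211 211 225 21
[... 646 characters left out ...]
 216 216 196 187 187 187
 187  55  55]
352 [ 43  52  49  47  49  52  76 136 137 183 187 217 216 216 199 186 186 186
 186  53  53]
356 [ 46  47  45  46  48  49  50 137 137 168 187 187 216 216 212 187 186 186
 186  59  52]
360 [ 42  45  45  44  46  49  49 112 136 148 187 187 187 186 216 186 168  53
  51  49  49]
364 [ 42  44  65  46  45  63  47  48 109 134 186 186 187 175  65  51  50  53
  50  49  48]
368 [ 43  43  43  43  47  46  49  48  46  88 187 102  49  50  49  51  50  49
  49  47  47]
372 [47 42 57 43 42 44 46 47 53 48 47 47 47 47 49 47 48 49 46 46 44]
376 [45 42 42 42 43 45 46 45 45 45 47 48 48 47 50 51 45 50 45 46 45]
380 [48 51 42 42 44 44 45 46 44 44 43 46 46 46 46 45 45 44 43 43 44]
```

>>> step_arm(steps=[[0.006,0,0.0005,0],[0.0085,0,0.001,0],[0.0085,0,0.0015,0],[0.0085,0,0.0025,0],[0.008,0,0.003,0],[0,0,0,0]], fingers=0.702)

```text
time_s: 19.63
eef_pos: [473.3, 202.3, 92.0]
tool_rot: [-3.141, -0.0, 1.51]
contact_force: [-0.9, 1.9, 1.4]
grip_width: 60.1
finger_force: 1.4
```

```bash
python3 - <<'E'
from h import *
np.set_printoptions(precision=1,suppress=True)
o=get_obs();print(o['eef_pos'],o['finger_force'],o['contact_force'],o['grip_width'])
S=get_image("scene")[:,:,::-1]; cv2.imwrite("pics/s15.png",S)
for r in range(256,374,4): print(r,S[r,236:328:4].max(1))
E
```

```text
[473.3 202.3  92. ] 1.3914139196276665 [-0.9  1.9  1.4] 60.147144711401786
256 [ 67  66 246  65  63  86  72 147 139  72  73  73  76  91  75  77  78  78
  80  79  80  80  79]
260 [ 65  68 202  67  70  64  66 239 255 123  75  76  76  81  75  78  80  79
  80  79  78  78  80]
264 [ 67  68  64  65  76  71 227 231 236 255  80  83  79  79  75  86 109  80
  81  83  80  78  86]
268 [ 68  69  69  68  70  74 249 248 214 237 255  82  81  81  77  80 119  82
  79  80  79  79  80]
272 [173  70  69  67  71 106 255 246 225 176 227 252  81  81  77 172 126  80
  82  82  84  80  79]
276 [255 232 249  67  72 156 201 190 176 176 196 233 246 252 244 246 145  84
  84  83  85  82  80]
280 [221 246 249  65  73 164 154 192 249 255 252 246 247 246 246 246 231  85
  87  83  86  80  84]
284 [ 64 251 203  80  73 165 233 247 248 248 247 247 247 246 246 246 245  86
  85  87  84  83  90]
288 [ 67 115 255 100  74 167 195 254 248 248 247 247 247 246 246 246 245 106
  85  85  84  87  80]
292 [ 67  65 223 228  76 169 188 241 248 248 247 247 247 246 246 246 245 213
  87  88  84  83  83]
296 [ 61  64  70  64  73 148 193 21
[... 1148 characters left out ...]
 66]
344 [ 47  47  52  55  55  58  60  62  64 144 140 176 198 197 235 244 219 197
 196 196 197 139  66]
348 [ 52  48  49  56  54  57  59  60  60 142 139 137 197 196 196 244 196 197
 177  68  69  64  62]
352 [ 46  46  48  51  57  55  56  57  60  98 139 139 196 196 197 196 105  66
  72  64  64  62  61]
356 [ 53  44  50  51  52  52  53  56  57  60 138 138 187 167  64  63  63  64
  63  62  61  59  60]
360 [43 44 52 47 48 51 51 53 55 56 58 58 60 66 62 61 63 61 60 59 59 56 55]
364 [43 46 44 45 48 69 52 51 67 55 56 58 57 57 58 57 59 59 57 57 58 56 54]
368 [42 42 44 44 45 48 51 51 49 54 53 55 56 58 56 55 56 56 56 55 54 53 53]
372 [43 47 43 50 45 60 46 48 50 52 53 57 52 53 53 53 53 52 53 53 52 50 49]
```

>>> step_arm(steps=[[0.0065,0,0.003,0],[0.0075,0,0.0045,0],[0.007,0,0.0055,0],[0.0065,0,0.006,0],[0.006,0,0.0065,0],[0,0,0,0]])

```text
time_s: 20.18
eef_pos: [475.0, 235.0, 65.5]
tool_rot: [-3.14, 0.001, 1.51]
contact_force: [-0.1, 0.8, -0.5]
grip_width: 60.2
finger_force: 2.1
```

```bash
python3 - <<'E'
from h import *
np.set_printoptions(precision=1,suppress=True)
o=get_obs();print(o['eef_pos'],o['finger_force'],o['contact_force'],o['grip_width'])
S=get_image("scene")[:,:,::-1]; cv2.imwrite("pics/s16.png",S)
for r in range(256,374,4): print(r,S[r,228:328:4].max(1))
E
```

```text
[475.  235.   65.5] 2.0767630264163017 [-0.1  0.8 -0.5] 60.17350111104907
256 [ 64  63  63  97  78  83  74  76  72  73 130  77  76  74  79  77  79  79
  80  79  80  79  80  79  77]
260 [ 64  66 220 148  63  86  73  74 239 246 255 124  77  79  78  80  81  81
  81  80  82  79  77  79  80]
264 [ 65  66 248  65  68  87  75 202 246 231 235 255  83  83  77  83  83  83
  85  81  81  82  80  77  85]
268 [ 67  67 209  67  67  69  82 250 248 247 213 236 255  85  79 121  84  83
  83  83  79  79  79  78  78]
272 [ 73  65  69  67  73  72 237 255 255 245 225 175 226 251 136 140  86  87
  84  82  83  82  83  80  77]
276 [ 66  69  68  69  72  75 230 214 201 189 174 192 194 239 254 209  88  86
  85  85  84  83  83  80  78]
280 [ 65  67 212  68  72 129 212 179 246 217 244 244 255 255 255 255  88  87
  86  85  88  84  85  80  81]
284 [ 75  66  65  69  72 156 205 255 255 255 255 255 255 255 254 254 190  87
  87  86  85  85  83  81  89]
288 [ 69  64  70  81  72 165 177 255 255 255 255 255 255 255 255 254 255  88
  91  87  86  85  84  86  73]
292 [ 63  64  69  79  77 172 186 255 255 255 255 255 255 255 25
[... 1383 characters left out ...]
0 192 149 144 143 143
 144 148 150  67  66  64  64]
348 [ 44  46  53  50  51  57  57  58  62  61  63 147 138 142 142 143 142 159
 131  66  66  65  68  61  61]
352 [ 43  42  46  48  49  51  58  58  57  59  62 126 143 142 144 146  77  64
  65  66  71  63  62  58  57]
356 [ 42  44  51  47  51  53  52  54  54  56  58  61 141 107  61  67  62  61
  62  61  62  60  57  56  57]
360 [41 44 44 45 52 48 51 52 51 54 55 57 58 58 59 65 60 60 61 58 57 56 55 55
 53]
364 [41 46 44 45 45 45 49 67 53 53 68 55 56 58 56 57 56 57 57 58 56 55 55 51
 50]
368 [41 43 43 43 44 46 46 47 49 50 50 53 53 54 55 56 55 52 53 53 54 52 50 51
 48]
372 [40 42 42 47 43 50 46 58 46 47 49 49 52 55 50 50 51 51 49 50 50 49 48 47
 46]
```

>>> step_arm(steps=[[0.0055,0,0.007,0],[0.005,0,0.0075,0],[0.0045,0,0.008,0],[0.0035,0,0.008,0],[0.003,0,0.006,0],[0,0,0,0],[0,0,0,0]])

```text
time_s: 20.82
eef_pos: [476.3, 255.4, 30.0]
tool_rot: [-3.14, 0.001, 1.509]
contact_force: [-0.3, -0.4, -1.4]
grip_width: 60.0
finger_force: 2.0
```

```bash
python3 - <<'E'
from h import *
np.set_printoptions(precision=1,suppress=True)
o=get_obs();print(o['eef_pos'],o['finger_force'],o['contact_force'],o['grip_width'])
S=get_image("scene")[:,:,::-1]; cv2.imwrite("pics/s17.png",S)
for r in range(264,370,4): print(r,S[r,228:328:4].max(1))
u=np.array([np.cos(1.51),np.sin(1.51),0]);v=np.array([-u[1],u[0],0])
b=np.array([471.5,160,0])
for h in(0,48):
  print(proj("scene",[b+30*v+[0,0,h],b-30*v+[0,0,h],b-30*v+110*u+[0,0,h],b+30*v+110*u+[0,0,h]]).tolist())
E
```

```text
[476.3 255.4  30. ] 2.0159556716680527 [-0.3 -0.4 -1.4] 60.00058704710184
264 [ 73  98 246 136  63  65  75  66  68  70  70  68  70  71  71  68  71  72
  72  71  73  74  71  69  78]
268 [ 61 145 246  81  64  80  67  66  69  68  69  98  71  72  73  72  70  73
  72  72  69  71  70  71  70]
272 [ 63 251 228  58  62  78  66  69 108 242 222 172 161  73  74  73  70  73
  72  71  70  72  73  70  69]
276 [ 63 115 251  59  78  68  69 211 198 186 171 171 192  70  73  74  75  74
  74  74  73  72  73  70  69]
280 [ 64  64 124  63  85  65 107 165 150 188 246 246 227  71  75  76  73  74
  72  73  76  71  74  69  69]
284 [ 65  64  61  62  67  65 246 246 245 247 254 245 195 120 146  85  74  74
  74  73  73  73  64  63  66]
288 [ 65  65  64  64  67 222 247 254 240 181 237 178 178 197 156  78  75  76
  78  74  67  65  64  66  61]
292 [ 63  64  64  69  69 201 179 177 177 178 206 249 249 249 249  77  76  77
  76  68  67  67  63  62  62]
296 [ 59  60  59  65 139 150 237 250 249 249 249 249 249 249 249 252  75  75
  72  71  66  65  65  62  60]
300 [ 58  57  65  65 122 113 251 250 250 249 249 249 249 249 24
[... 1417 characters left out ...]
  53  51  50  48]
356 [ 40  42  50  42  49  48  48  46  47  50  51  74 167 155  58  59  53  52
  53  51  52  50  47  46  48]
360 [38 43 42 41 50 44 45 46 47 48 49 50 51 51 50 57 52 51 51 49 49 49 47 48
 43]
364 [40 45 40 41 42 43 44 65 46 45 63 46 48 52 49 49 48 48 48 48 46 48 47 45
 44]
368 [39 41 42 42 42 42 43 44 46 46 47 48 47 47 47 49 46 46 47 45 46 45 43 43
 42]
[[272.53388877081005, 357.2975601027132], [307.78514664931333, 344.1395056954392], [277.64492926992955, 309.50565673333574], [245.30470733935712, 319.97006442247374]]
[[270.6025582864638, 331.2035963257539], [307.01833593455893, 318.66039034802304], [276.1367254475927, 285.9222382919937], [242.8227984923833, 295.8346577117221]]
```

>>> step_arm(steps=[[0,0,0.002,0],[0,0,0.002,0],[0,0,0.002,0],[0,0,0,0]])

```text
time_s: 21.2
eef_pos: [476.8, 255.5, 24.5]
tool_rot: [3.142, 0.0, 1.509]
contact_force: [0.5, -0.6, -1.5]
grip_width: 60.0
finger_force: 2.0
```

>>> step_arm(steps=[[0,0,0,0],[0,0,0,0],[0,0,0,0],[0,0,0,0],[0,0,-0.02,0],[0,0,-0.03,0],[0,0,-0.03,0],[0,0,-0.03,0]], fingers=0.9)

```text
time_s: 21.87
eef_pos: [476.5, 255.4, 136.0]
tool_rot: [-3.141, 0.0, 1.509]
contact_force: [1.1, 0.2, -0.6]
grip_width: 77.1
finger_force: 0.0
```

>>> step_arm(steps=[[0,0,-0.03,0],[0,-0.04,-0.03,0],[0,-0.04,0,0],[0,-0.04,0,0],[0,-0.04,0,0],[0,-0.04,0,0],[0,0,0,0],[0,0,0,0]])

```text
time_s: 22.53
eef_pos: [282.7, 267.9, 190.5]
tool_rot: [3.14, -0.002, 1.512]
contact_force: [-0.1, -0.5, -0.2]
grip_width: 76.9
finger_force: 0.0
```

```bash
python3 - <<'E'
from h import *
np.set_printoptions(precision=1,suppress=True)
o=get_obs();print(o['time_s'],o['eef_pos'])
S=get_image("scene")[:,:,::-1]; cv2.imwrite("pics/s18.png",S)
T=get_image("top")[:,:,::-1]; cv2.imwrite("pics/t18.png",T)
for n,I,seed in(("scene",S,(265,305)),("top",T,(357,281))):
    print(n,I[seed[1],seed[0]])
    try:
        for thr in(90,130): 
            c=blob(I,seed,thr);a=cv2.approxPolyDP(c,2,True)[:,0];print(thr,a.tolist(),cv2.minAreaRect(c))
    except Exception as e: print(e)
c0=np.array([471.5,160])+55*np.array([np.cos(1.51),np.sin(1.51)]);print("expected",c0,proj("top",[*c0,48]))
E
```

```text
22.5333 [282.7 267.9 190.5]
scene [234 240 244]
90 [[226, 259], [224, 264], [243, 293], [253, 295], [246, 298], [248, 323], [273, 357], [277, 359], [309, 347], [310, 321], [278, 287], [289, 284], [289, 281], [266, 253], [259, 251]] ((268.7316589355469, 302.356201171875), (116.43794250488281, 55.872493743896484), 62.402706146240234)
130 [[279, 289], [246, 298], [248, 322], [275, 359], [310, 346], [309, 321]] ((278.4405517578125, 321.5432434082031), (76.6828842163086, 50.068115234375), 53.97262954711914)
top [244 248 249]
90 [[331, 267], [330, 294], [378, 296], [378, 269]] ((354.21466064453125, 281.317138671875), (49.761024475097656, 29.38611602783203), 4.573921203613281)
130 [[332, 267], [330, 293], [378, 295], [378, 270]] ((354.3382263183594, 281.1029357910156), (49.31584930419922, 28.531099319458008), 4.39870548248291)
expected [474.8 214.9] [[350.6 280.1]]
```

```bash
python3 - <<'E'
from h import *
np.set_printoptions(precision=1,suppress=True)
S=cv2.imread("pics/s18.png");T=cv2.imread("pics/t18.png")
def rect(I,seed,thr,cam,z):
    c=blob(I,seed,thr);r=cv2.minAreaRect(c);P=plane(cam,cv2.boxPoints(r),z)
    e=P-np.roll(P,1,0);i=np.argmax(np.linalg.norm(e,axis=1));
    print(cam,thr,z,P.mean(0),np.linalg.norm(e,axis=1),"yaw",np.degrees(np.arctan2(e[i,1],e[i,0]))%180)
for t in(150,200,225): rect(T,(357,281),t,"top",54-6)
for t in(70,90,130): rect(T,(250,270),t,"top",10)
# soap on the dish: yellowish
h=T.astype(int);m=((h[:,:,2]-h[:,:,0])>18).astype(np.uint8);m[:230]=0;m[290:]=0;m[:,:235]=0;m[:,310:]=0
c=max(cv2.findContours(m,0,1)[0],key=cv2.contourArea);r=cv2.minAreaRect(c);P=plane("top",cv2.boxPoints(r),24);print("soap",P.mean(0),r)
for t in(150,200,225):
    c=blob(S,(265,305),t);print(cv2.approxPolyDP(c,2,True)[:,0].tolist())
P=plane("scene",[(246,297.5),(279,287.5),(310.5,320.5),(274.5,333)],48);print(P,P.mean(0))
P=plane("scene",[(275,359.5),(310,346.5)],0);print(P)
D=plane("scene",cv2.approxPolyDP(blob(cv2.imread("pics/scene0.png"),(255,275),70),3,True)[:,0],8);print("dish",D,D.mean(0))
print(S[325:362:2,270].max(1),S[325:362:2,280].max(1))
E
```

```text
top 150 48 [473.1 206.5  48. ] [106.9  64.  107.9  63.8] yaw 86.26515741910352
top 200 48 [473.  207.6  48. ] [104.5  60.6 105.4  60.5] yaw 86.44417405149254
top 225 48 [473.3 206.3  48. ] [102.3  58.9 103.2  58.7] yaw 86.07659093692375
top 70 10 [528.3 399.3  10. ] [143.4  94.  145.4  93.6] yaw 83.31217651390595
top 90 10 [528.1 399.5  10. ] [142.6  92.4 144.5  92. ] yaw 83.47190023092092
top 130 10 [528.1 399.3  10. ] [139.4  90.7 141.2  90.3] yaw 83.31512691039059
soap [527.8 395.1  24. ] ((272.8307800292969, 257.3538818359375), (32.24903106689453, 17.3648624420166), 7.125016689300537)
[[279, 289], [246, 298], [248, 322], [274, 358], [309, 346], [309, 321]]
[[247, 298], [250, 305], [249, 322], [270, 351], [275, 353], [275, 348], [272, 347], [274, 335], [290, 311], [292, 303], [283, 293], [262, 299]]
[[247, 299], [272, 333], [279, 327], [291, 307], [291, 303], [282, 293], [262, 299]]
[[450.4 264.1  48. ]
 [509.7 260.7  48. ]
 [503.3 151.3  48. ]
 [444.2 154.9  48. ]] [476.9 207.7  48. ]
[[442.3 155.4   0. ]
 [501.2 151.4   0. ]]
dish [[494.1 471.2   8. ]
 [476.2 331.4   8. ]
 [560.9 319.4   8. ]
 [582.6 464.6   8. ]] [528.5 396.7   8. ]
[245 247 247 227 204 204 204 204 204 203 203 203 204 205 108  60  60  61
  59] [237 201 171 183 173 172 172 177 181 181 181 181 181 171 181 180 171  57
  58]
```

>>> step_arm(steps=[[-0.0081,0.0324,0,0],[-0.0081,0.0324,0,0],[-0.0081,0.0324,0,0],[-0.0081,0.0324,0,0],[-0.0081,0.0323,0,0],[-0.0081,0.0323,0,0],[0,0,0,0],[0,0,0,0]], fingers=1)

```text
time_s: 23.3
eef_pos: [476.7, 205.5, 188.2]
tool_rot: [-3.139, 0.001, 1.505]
contact_force: [-0.3, -0.8, -1.2]
grip_width: 85.6
finger_force: 0.0
```

>>> step_arm(steps=[[0,0,0.03,0],[0,0,0.035,0],[0,0,0.035,0],[0,0,0.03,0],[0,0,0.02,0],[0,0,0,0],[0,0,0,0]])

```text
time_s: 23.88
eef_pos: [474.0, 206.8, 39.4]
tool_rot: [-3.14, 0.001, 1.509]
contact_force: [0.6, 0.7, 0.5]
grip_width: 85.0
finger_force: 0.0
```

>>> step_arm(steps=[[0.0005,0,0.008,0],[0,0,0.007,0],[0,0,0.004,0],[0,0,0,0],[0,0,0,0]])

```text
time_s: 24.3
eef_pos: [474.7, 207.6, 20.9]
tool_rot: [3.142, -0.0, 1.509]
contact_force: [-0.6, -0.3, -0.5]
grip_width: 85.6
finger_force: 0.0
```

>>> step_arm(steps=[[0,0,0,0],[0,0,0,0],[0,0,0,0],[0,0,0,0],[0,0,0,0]], fingers=0.75)

```text
time_s: 24.72
eef_pos: [474.8, 207.5, 20.9]
tool_rot: [3.141, -0.0, 1.509]
contact_force: [0.6, 0.9, -0.4]
grip_width: 64.1
finger_force: 0.0
```

>>> step_arm(steps=[[0,0,0,0],[0,0,0,0],[0,0,0,0],[0,0,0,0]], fingers=0.65)

```text
time_s: 25.05
eef_pos: [474.8, 207.6, 21.0]
tool_rot: [3.141, -0.0, 1.509]
contact_force: [-1.2, -0.0, 2.3]
grip_width: 59.8
finger_force: 22.9
```

>>> step_arm(steps=[[0,0,-0.01,0],[0,0,-0.02,0],[0,0,-0.02,0],[0,0,-0.02,0],[0,0,0,0.0265],[0,0,0,0.0265],[0,0,0,0],[0,0,0,0]])

```text
time_s: 25.72
eef_pos: [474.6, 207.4, 90.9]
tool_rot: [-3.141, 0.0, 1.457]
contact_force: [-0.7, 0.1, -2.6]
grip_width: 59.4
finger_force: 22.7
```

>>> step_arm(steps=[[0.015,0.0024,0,0],[0.025,0.004,0,0],[0.03,0.0049,0,0],[0.03,0.0049,0,0],[0.03,0.0049,0,0],[0.03,0.0049,0,0],[0.022,0.0035,0,0],[0.0138,0.0022,0,0]])

```text
time_s: 26.38
eef_pos: [528.6, 401.2, 89.7]
tool_rot: [-3.141, 0.0, 1.458]
contact_force: [0.1, 0.2, -2.7]
grip_width: 59.6
finger_force: 22.7
```

>>> step_arm(steps=[[0,0,0.015,0],[0,0,0.01,0],[0,0,0,0],[0,0,0,0],[0,0,0,0]])

```text
time_s: 26.8
eef_pos: [528.6, 398.1, 66.2]
tool_rot: [-3.142, 0.0, 1.456]
contact_force: [-0.1, -0.2, -1.3]
grip_width: 59.1
finger_force: 22.6
```

```bash
python3 - <<'E'
from h import *
np.set_printoptions(precision=1,suppress=True)
S=get_image("scene")[:,:,::-1]; cv2.imwrite("pics/s20.png",S)
o=get_obs();print(o['eef_pos'],o['tool_rot'],o['contact_force'])
cv2.imwrite("pics/c20.png",cv2.resize(S[200:310,190:330],None,fx=5,fy=5,interpolation=cv2.INTER_CUBIC))
E
```

```text
[528.9 398.2  66.6] [ 3.1 -0.   1.5] [ 0.2  0.  -1.6]
```

View pics/c20.png

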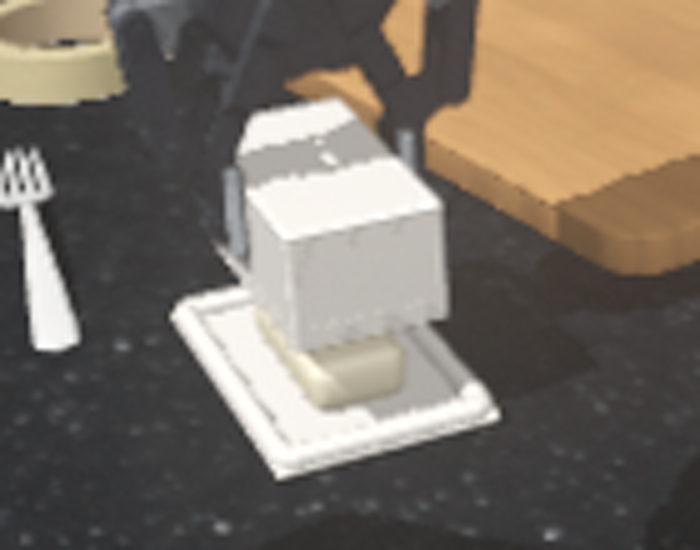

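```bash
python3 - <<'E'
from h import *
np.set_printoptions(precision=1,suppress=True)
f=lambda p,z:plane("scene",np.array(p)/5+[190,200]-.4,z)
a=f([[298,352],[444,320]],45.5);t=f([[290,242],[443,208],[338,98]],93.5);d=f([[280,478],[498,413],[172,318]],6);r=f([[280,445],[462,395]],10)
u=np.array([.1136,.9935,0]);v=np.array([.9935,-.1136,0])
for n,P in(("rim",a),("top",t),("dish",d),("rec",r)): print(n,P,"u",P@u,"v",P@v)
print("tcp",np.array([528.6,398.2,0])@u,np.array([528.6,398.2,0])@v)
E
```

```text
rim [[496.  348.5  45.5]
 [551.5 339.6  45.5]] u [402.6 400. ] v [453.2 509.4]
top [[494.1 342.1  93.5]
 [551.7 335.4  93.5]
 [566.1 449.7  93.5]] u [396.  395.9 511.1] v [452.  510.  511.3]
dish [[478.  333.1   6. ]
 [566.1 327.8   6. ]
 [493.3 469.9   6. ]] u [385.3 390.  522.9] v [437.1 525.2 436.7]
rec [[485.2 347.8  10. ]
 [558.2 341.3  10. ]] u [400.6 402.5] v [442.6 515.8]
tcp 455.66066 479.92858000000007
```

>>> step_arm(steps=[[0,0,0.008,0],[0,0,0.008,0],[0,0,0.007,0],[0,0,0.004,0],[0,0,0.002,0],[0,0,0,0],[0,0,0,0]])

```text
time_s: 27.43
eef_pos: [528.7, 398.4, 36.8]
tool_rot: [3.142, 0.0, 1.456]
contact_force: [0.2, -0.3, -2.3]
grip_width: 59.6
finger_force: 22.7
```

>>> step_arm(steps=[[0,0,0.001,0],[0,0,0.001,0],[0,0,0.001,0],[0,0,0,0],[0,0,0,0]])

```text
time_s: 27.85
eef_pos: [528.6, 398.4, 33.8]
tool_rot: [-3.142, 0.0, 1.456]
contact_force: [0.2, -0.8, -2.6]
grip_width: 59.7
finger_force: 22.7
```

>>> step_arm(steps=[[0,0,0.001,0],[0,0,0.001,0],[0,0,0,0],[0,0,0,0]])

```text
time_s: 28.18
eef_pos: [528.6, 398.3, 31.7]
tool_rot: [-3.141, 0.0, 1.456]
contact_force: [-0.5, -0.6, -2.3]
grip_width: 59.8
finger_force: 22.7
```

>>> step_arm(steps=[[0,0,0.001,0],[0,0,0.001,0],[0,0,0,0],[0,0,0,0]])

```text
time_s: 28.52
eef_pos: [528.6, 398.4, 29.7]
tool_rot: [-3.141, 0.0, 1.456]
contact_force: [0.3, 0.5, -1.7]
grip_width: 59.9
finger_force: 22.7
```

Below the rim top with no contact, so the rim is inside the recess. I'll finish gently.

>>> step_arm(steps=[[0,0,0.001,0],[0,0,0,0],[0,0,0.001,0],[0,0,0,0],[0,0,0,0]])

```text
time_s: 28.93
eef_pos: [528.6, 398.4, 27.7]
tool_rot: [-3.141, 0.0, 1.456]
contact_force: [-0.3, -0.7, -2.9]
grip_width: 59.9
finger_force: 22.7
```

>>> step_arm(steps=[[0,0,0.0005,0],[0,0,0,0],[0,0,0,0]])

```text
time_s: 29.18
eef_pos: [528.6, 398.4, 27.2]
tool_rot: [-3.142, 0.0, 1.456]
contact_force: [-0.0, 0.3, -1.7]
grip_width: 60.1
finger_force: 22.7
```

>>> step_arm(steps=[[0,0,0.0005,0],[0,0,0,0],[0,0,0,0]])

```text
time_s: 29.43
eef_pos: [528.7, 398.5, 27.0]
tool_rot: [3.141, -0.0, 1.456]
contact_force: [0.5, -0.3, 0.5]
grip_width: 59.5
finger_force: 22.9
```

>>> step_arm(steps=[[0,0,0,0],[0,0,0,0],[0,0,0,0]], fingers=0.705)

```text
time_s: 29.68
eef_pos: [528.8, 398.5, 27.0]
tool_rot: [3.141, -0.0, 1.456]
contact_force: [-0.5, 0.5, 0.3]
grip_width: 60.1
finger_force: 0.0
```

>>> step_arm(steps=[[0,0,0,0],[0,0,0,0],[0,0,0,0],[0,0,0,0],[0,0,0,0]], fingers=0.9)

```text
time_s: 30.1
eef_pos: [528.6, 398.4, 26.8]
tool_rot: [-3.142, 0.0, 1.456]
contact_force: [0.8, 0.1, 0.0]
grip_width: 77.0
finger_force: 0.0
```

>>> step_arm(steps=[[0,0,-0.015,0],[0,0,-0.03,0],[0,0,-0.04,0],[0,0,-0.04,0],[0,-0.03,-0.03,0],[0,-0.04,0,0],[0,-0.04,0,0],[0,-0.04,0,0]])

```text
time_s: 30.77
eef_pos: [379.0, 415.5, 181.8]
tool_rot: [3.141, -0.001, 1.455]
contact_force: [-1.0, 0.8, 0.8]
grip_width: 77.1
finger_force: 0.0
```

>>> step_arm(steps=[[0,-0.03,0,0],[0,-0.03,0,0],[0,0,0,0],[0,0,0,0]])

```text
time_s: 31.1
eef_pos: [319.5, 422.8, 181.9]
tool_rot: [3.141, -0.001, 1.458]
contact_force: [0.0, 1.0, -0.4]
grip_width: 76.5
finger_force: 0.0
```

```bash
python3 - <<'E'
from h import *
np.set_printoptions(precision=1,suppress=True)
S=get_image("scene")[:,:,::-1]; cv2.imwrite("pics/s21.png",S)
T=get_image("top")[:,:,::-1]; cv2.imwrite("pics/t21.png",T)
o=get_obs();print(o['time_s'],o['eef_pos'],o['contact_force'])
print(S[235:300:3,240].max(1),S[235:300:3,262].max(1))
for t in(90,150,200): 
    print(cv2.approxPolyDP(blob(S,(256,245),t),2,True)[:,0].tolist())
# predicted if seated
u=np.array([np.cos(1.4565),np.sin(1.4565),0]);v=np.array([-u[1],u[0],0]);c=np.array([528.4,398,0])
for h in(54,12):
  print(h,proj("scene",[c+55*u+30*v+[0,0,h],c+55*u-30*v+[0,0,h],c-55*u-30*v+[0,0,h],c-55*u+30*v+[0,0,h]]).round(1).tolist())
g=cv2.Canny(S,60,120)[225:300,215:300]
print("\n".join("".join("#" if x else "." for x in r) for r in g[::1]))
E
```

```text
31.2 [321.  422.5 181.4] [ 0.   0.3 -0.3]
[ 70  65 131 174 174 174 174 237 208 208 207 207 222 239 234 246 255 227
  59  61  60  60] [ 73  71 153 175 204 249 249 249 249 253 191 191 189 189 190 189 178 255
 200  59  62  62]
[[259, 237], [232, 242], [232, 257], [224, 262], [245, 295], [289, 284], [287, 277], [279, 269], [278, 257]]
[[259, 238], [233, 243], [239, 254], [237, 270], [233, 265], [233, 259], [225, 261], [225, 265], [245, 294], [288, 283], [287, 278], [279, 270], [278, 258]]
[[0, 0], [0, 221], [25, 215], [22, 221], [0, 225], [0, 475], [46, 456], [44, 462], [6, 479], [639, 479], [639, 211], [575, 196], [409, 146], [398, 145], [392, 140], [396, 134], [426, 135], [533, 162], [533, 174], [538, 177], [550, 178], [553, 170], [557, 168], [639, 189], [639, 139], [636, 135], [624, 134], [617, 139], [611, 134], [601, 137], [594, 134], [595, 127], [586, 126], [581, 122], [577, 126], [571, 125], [563, 133], [558, 133], [558, 121], [554, 118], [547, 126], [543, 123], [541, 126], [533, 124], [527, 130], [517, 131], [464, 120], [456, 111], [443, 116], [440, 114], [441, 100], [439, 115], [
[... 6095 characters left out ...]
............
............................#...###.......####.......................................
............................##........####...........................................
.............................#....####...............................................
.............................#####.......#...........................................
......................................####...........................................
.....................................................................................
.....................................................................................
.................................................#...................................
```

```bash
python3 -c "
from bench import *
print(sign_off())"
```

```text
the job is handed in; nothing more can be done
None
```

The job is handed in: the soap lies flat and lengthwise in the dish, and the cover is turned over and set level over it. Its top corners are within about 2 px of where they should be when fully seated. The pass or fail verdict was not shown to me, I did not measure whether the bystanders moved, and the run took about 31 s of the 69 s allowed.

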